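Clear the whetstone and hold the cold chisel ready over it

ROBOT

A 6-joint arm with a two-finger parallel gripper is mounted at the origin on a cart in front of the work surface, level with it; the furniture and walls round the work are solid. World frame = base frame: x ahead of the robot, y to its left, z up, the work surface at z = 0. Lengths are in m, angles in rad, forces in N, time in s.
With the tool pointing down it reaches from about 0.35 to 0.775 m from the base axis. Payload 5.5 kg.
Tool frame: the origin (TCP) lies between the finger pads; the fingertips stand env.nose_length ahead of it and the grasp point (between the pads) lies 8 mm behind it (env.nose_length is the distance from the TCP to the fingertips, in m); z points along the fingers, y is the direction in which the jaws open and shut (so a half turn about z gives the same grasp; the last joint's range is limited). The gripper opens to 85 mm and grips with 20 to 120 N. Pads are 22 mm wide; open, the fingers measure 114 mm over their backs; the gripper's body (76 mm by 85 mm) begins 54 mm behind the grasp point. The pads swing forward as they close: fully open they stand 13 mm farther back than shut.
Start: joints at [0.994, 0.313, 0.046, 1.304, 0, 1.431], TCP at [0.243, 0.521, 0.206] pointing down, gripper open.
Joint ranges: [-2.76, 2.76], [-0.86, 1.69], [-1.03, 1.26], [-2.2, 2.34], [-1.47, 1.5], [-3.14, 3.14]. Speed limits (rad/s): [2.57, 2.57, 3.14, 3.14, 3.14, 3.14].

INTERFACE

Orientations are given as a unit quaternion [w, x, y, z].
In Python, from workcell import env gives the robot as it stands. The module is installed in compiled form; this text tells all that it offers.
- The arm moves only by the shell command python3 -m creep 'ROWS' [FORCE]. ROWS is a JSON object of lists of equal length, an entry for each row: "hand": the finger opening in mm, from 0 to 85.4; "delta_pos": the shift along the tool's x, y, z scaled (see below), a list of three; "turn": the turn about the tool's z scaled (see below). In form: {"hand": [hand, ...], "delta_pos": [[dx, dy, dz], ...], "turn": [turn, ...]}. A call has exactly 5 rows; each row shifts and turns the commanded pose from where the row before left it, along the tool's axes as they then stand; what a row does not reach is not made up. The controller multiplies each number of a shift by 0.8 m and each number of a turn by 5 degrees. A row lasts 1/12 s, in which the tool goes at most 41.7 mm and 7.16 degrees, less where a joint would pass 70% of its speed; a pose out of reach is approached as far as the arm can. A call with a number of a shift or a turn outside -1 to 1 is refused whole. A call with a gripper value outside its range is refused whole. The fingers move at their own pace and stop on an object; FORCE is the grip in N (left out, the last holds). Time passes only in rows, so rows that do not move let the fingers close, or fill a call up. It gives the time, the measured TCP pose, the force and the opening at its end, in the units of the state.
- env.get_state(): the state, without advancing time (a new reading comes with each control period).
- env.read_camera(name): name is "side" or "top" or "wrist"; returns a dict with "pixels" (400x640x3 uint8, red, green, blue), "depth" (400x640 float32, m along the optical axis (not along the pixel's ray), 0 where there is no reading), "fx", "fy", "cx", "cy" (pixels), "origin" and "orientation" of the camera in the world. Camera axes: x right, y down, z forward; pixel columns grow to the right and rows downward; lengths in m; the calibration is good to about 2 mm. The wrist camera is an equidistant fisheye: a pixel r from the principal point sees the ray r / f radians off the axis. A picture is of the moment at which its call begins.
- env.hand_in(): hands the job in, once; it reports no verdict.
Trained networks look in the newest picture that a camera, given by its name, has taken for a name from the list of things; names that differ only in an ending like _2 or _b are one class to them, and where a whole thing is asked for, a point or a joint stands for the part that bears it (a point fixed in the world has none). Each returns a list of dicts, best first, with "score" (0 to 1); they miss things now and then, are a little off and sometimes report something else, mostly with a low value. They report only what shows in the picture. A call takes as long as a camera call.
- env.find_in(camera, target): "location" ([row, column] in pixels, amid what is visible of it).
- env.pinpoint(camera, target): "location" ([row, column] in pixels: a listed point, or the origin of a listed thing).
The state is a dict: "clock": time; "joint_pos": joint angles; "qvel": joint speeds; "tau": joint torques, N m; "tcp_pos": TCP position; "orientation": TCP orientation; "wrist_force": force on the tool from outside, world axes, zero at the start; "ft_torque": the same for the moment, N m; "finger_gap": finger opening in m.
Only numpy, scipy, OpenCV 4.12 (cv2) and the standard library are available. Lean on these libraries where they do the work, as an engineer would, in place of code of your own. Each camera call takes 0.05 s, during which the arm holds its last target.

TASK

Get the cold chisel ready for honing: take the brass match tin off the whetstone and set it down flat on the bench, without dropping it. Then draw the cold chisel (not the brass drift or the taper punch) out of the slanted tool rack and hold it level, centred over the whetstone and in line with it, about ten centimetres above the stone, cutting edge to the robot's left and struck head to its right, without touching the stone with it. Finish while still holding the chisel there, steady, with the stone and everything else left where it was.

Things in the scene. Friction and masses are not known exactly. Their poses are not given: they have to be found in the camera images.
- match_tin: Flat closed brass tin, 42 mm along its own x, 64 mm along its y, 18 mm high, 0.05 kg; origin at the centre of its underside, z up. It starts lying flat on top of the whetstone, roughly along it (within 0.2 rad).
- whetstone: Grey whetstone loose on the bench, 0.55 kg. Wooden bed 63 mm (own x) x 202 mm (own y) x 23 mm high; the stone proper on it is 45 x 172 mm and its top is 43 mm above the bench. Origin at the centre of the underside, z up; own y runs lengthwise and points to the robot's left, give or take 0.3 rad. Bare bench for 100 mm behind it (own +x). To its left a fixed cleat, 23 mm high, crosses the bench.
- chisel: Grey steel cold chisel (no band), 176 mm long, 0.3 kg: round shank 21 mm thick, flat blade 26 mm wide on the last 52 mm. Own y runs along it from cutting edge (y=-88 mm) to struck head (y=+88); shank axis is x=0, z=11 mm; mass centre near y=0. Starts in one of the rack's pockets, edge down, 100 mm deep; 76 mm of bare shank projects 45 degrees up and to the right. Slides out freely along own +y.
- chisel_mid (a point): Point on the chisel's shank axis at mid-length (origin of the chisel shifted 11 mm along its own z); same axes as the chisel.
- chisel_edge (a point): Middle of the chisel's cutting edge, on the axis, 88 mm from chisel_mid.
- rack: Fixed wooden rack, yaw within 0.25: base board own x +-123, y -45 to +105 mm, 12 thick; on it a slanted block, top edge 120 mm high, with 3 pockets (own x -75, 0, 75 mm; 31 x 25 mm, 100 deep). Way out is own (0,-0.707,0.707), up and to the right. Origin on the bench, z up. Tools start with their origins at own y = 0, 86 mm above the bench; projecting ends 156 mm above it.
- drift: Brass drift, a plain brass-coloured square bar 21 mm thick, 176 mm long, in another pocket of the rack, set like the chisel (same origin and axes, projecting end at own y = +88 mm). Leave alone.
- taper_punch: Dark steel taper punch, square shank 21 mm thick with a green band near its top end, 176 mm long, in the remaining pocket, set like the chisel. Leave alone.
- oil_can: Oil can with a thin spout, 76 mm across, 166 mm high, origin at the centre of its underside. Bystander at the back, near the middle.
- candle: Candle in a round dish 108 mm across, 64 mm high, origin under its centre. Bystander on the right.
- tin_mug: Black tin mug, 79 x 110 x 80 mm, origin under its middle. Bystander at the back.
- grease_pot: Stoneware pot, 88 mm across, 56 mm high, origin under its centre. Bystander at the front edge of the bench, left of the middle.

How it is judged:
On the way, in this order (a step that is already met when the one before it is completed fails the run):
1. the match tin lies flat on the bench, off the whetstone, let go and at rest, while the chisel is still in the rack (height (world z) of match_tin between -0.01 and 0.012 m and angle between match_tin's own z axis and vertical below 0.15 rad and contact force between the fingers and match_tin below 0.1 N and linear speed of match_tin below 0.02 m/s and distance of chisel from where it was at the start of the episode below 0.02 m), for 0.2 s.
2. the chisel is held by the fingers, drawn right out of the rack (contact force between the fingers and chisel above 1 N and height (world z) of chisel_edge above 0.09 m and contact force between chisel and rack below 0.1 N), for 0.1 s.
At the end, for the whole second after the job is handed in: Fingers hold the chisel still, level (0.2 rad), in line with the stone (0.25 rad), edge left, mid-point within 40 mm of the stone's centre and 50-160 mm above its top. Tin flat on the bench. Stone and bystanders moved under 25 mm, other rack tools under 20 mm (contact force between the fingers and chisel above 1 N and contact force between chisel and whetstone below 0.1 N and contact force between chisel and rack below 0.1 N and angle between chisel's own y axis and vertical between 1.37 and 1.77 rad and z of chisel_mid in the frame of whetstone between 0.093 and 0.203 m and horizontal distance between chisel_mid and whetstone below 0.04 m and angle between the y axis of chisel and the y axis of whetstone, either way round below 0.25 rad and y of chisel_edge in the frame of whetstone above 0.04 m and linear speed of chisel below 0.03 m/s and angular speed of chisel below 0.2 rad/s and height (world z) of match_tin between -0.01 and 0.012 m and angle between match_tin's own z axis and vertical below 0.15 rad and linear speed of match_tin below 0.02 m/s and distance of each of whetstone, oil_can, candle, tin_mug, grease_pot from where it was at the start of the episode below 0.025 m and distance of each of drift, taper_punch from where it was at the start of the episode below 0.02 m); the arm keeps its last pose, push and grip.
It fails at once if the match tin is dropped or knocked off (it moves faster than 0.6 m/s while the fingers do not hold it) (linear speed of match_tin above 0.6 m/s and contact force between the fingers and match_tin below 0.2 N).
It fails at once if the chisel touches the whetstone (contact force between chisel and whetstone above 1 N).
It fails at once if the whetstone is shifted more than 25 mm (distance of whetstone from where it was at the start of the episode above 0.025 m).
It fails at once if another rack tool or a bystander is disturbed (distance of any of drift, taper_punch from where it was at the start of the episode above 0.02 m or distance of any of oil_can, candle, tin_mug, grease_pot from where it was at the start of the episode above 0.025 m).
It also fails if it takes over 54 s, if anything falls off the work surface, if the arm or the gripper's body presses on something with over 40 N, if the wrist force passes 120 N, or if a joint passes its speed limit or range.

## Working session

There is one attempt and no reset: what is moved stays moved. The work goes in short steps, Python scripts to look and compute and a shell command to move; the robot and the scene stay as the last step left them, time stands still between calls to the robot, and variables do not carry over. Pictures are saved under pics/ and viewed, and the job is handed in when it is done.

```bash
mkdir -p pics
cat > h.py <<'E'
from workcell import env
import numpy as np, cv2
from scipy.spatial.transform import Rotation as R
def rot(q): return R.from_quat([q[1],q[2],q[3],q[0]]).as_matrix()
def cam(n,save=None):
    c=env.read_camera(n)
    if save: cv2.imwrite(f'pics/{save}.png',c['pixels'][:,:,::-1])
    return c
def pts(c):
    v,u=np.mgrid[0:400,0:640]; d=c['depth']
    P=np.stack([(u-c['cx'])/c['fx']*d,(v-c['cy'])/c['fy']*d,d],-1)
    W=P@rot(c['orientation']).T+np.array(c['origin']); W[d==0]=np.nan
    return W
E
python3 - <<'E'
from h import *
s=env.get_state(); print(s, env.nose_length)
for n in ('top','side','wrist'):
    c=cam(n,n+'0'); print(n,c['origin'],c['orientation'],c['fx'],c['cx'],c['cy'])
    if n!='wrist':
        W=pts(c); np.save(n+'0.npy',W)
    for t in ['match_tin','whetstone','chisel','rack','drift','taper_punch','oil_can','candle','tin_mug','grease_pot']:
        r=env.find_in(n,t)[:1]
        p=env.pinpoint(n,t)[:1]
        print(t,[(x['location'],round(x['score'],2), W[int(x['location'][0]),int(x['location'][1])].round(3) if n!='wrist' else '') for x in r+p])
print(env.get_state()['clock'])
E
```

```text
{'clock': 0.0, 'joint_pos': array([ 9.94406508e-01,  3.14030219e-01,  4.49793876e-02,  1.30360464e+00,
       -1.07879828e-06,  1.43118331e+00]), 'qvel': array([-0.00019751, -0.00323699,  0.00032385, -0.00066697, -0.00064981,
        0.0004523 ]), 'tau': array([-1.51061889e-03, -4.80637658e+01,  2.98528129e+01,  1.96281925e-02,
       -2.99877647e-04, -1.29431501e-05]), 'tcp_pos': array([0.24294508, 0.52053791, 0.20519212]), 'orientation': array([-3.25220048e-04,  2.16656490e-01,  9.76247459e-01, -8.70826205e-04]), 'wrist_force': array([ 0.38120261, -0.83592345, -0.50129613]), 'ft_torque': array([ 0.06295146,  0.00695937, -0.00246559]), 'finger_gap': 0.08520661536583411} 0.011
top [-0.10861444 -0.01385827  1.48478383] [-0.15268927  0.71332211 -0.66764995  0.14866441] 498.9097826877534 324.79986443275675 193.85864314202058
match_tin [([217.2, 387.0], 0.77, array([ 0.477, -0.179,  0.063])), ([218.1, 385.7], 0.63, array([ 0.476, -0.174,  0.055]))]
whetstone [([219.8, 376.5], 0.61, array([ 0.476, -0.148,  0.044])), ([222.3, 379.9], 0.66, array([ 0.461, -0.156,  0.056]))]
chisel [([223.6,
[... 1856 characters left out ...]
]))]
candle [([253.2, 326.9], 0.68, array([0.538, 0.297, 0.136])), ([164.9, 349.0], 0.56, array([ 0.407, -0.362,  0.004]))]
tin_mug [([256.2, 361.5], 0.69, array([0.459, 0.307, 0.132])), ([247.3, 264.0], 0.75, array([0.693, 0.138, 0.027]))]
grease_pot [([237.7, 382.5], 0.59, array([0.37 , 0.121, 0.039])), ([245.8, 380.6], 0.76, array([0.379, 0.148, 0.033]))]
wrist [0.17971961 0.55157823 0.37387597] [0.11718837 0.83517203 0.53210227 0.07497823] 309.70691628693146 322.35779271811475 197.29260379729584
match_tin []
whetstone []
chisel []
rack [([325.2, 294.0], 0.94, '')]
drift []
taper_punch []
oil_can []
candle [([373.4, 50.7], 0.92, ''), ([369.9, 53.9], 0.9, '')]
tin_mug []
grease_pot []
3.15
```

View pics/top0.png

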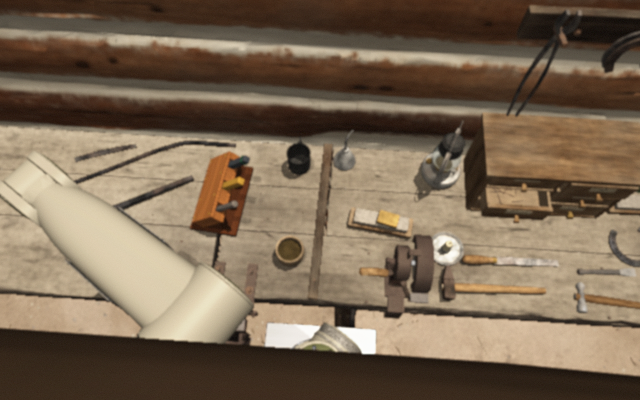

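View pics/side0.png

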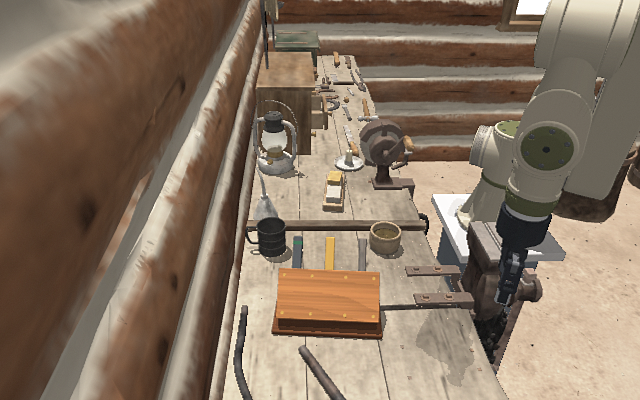

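Run:
```python
from h import *
A=cv2.imread('pics/top0.png'); 
cv2.imwrite('pics/tz.png',np.hstack([cv2.resize(A[195:250,330:410],(400,275),interpolation=cv2.INTER_CUBIC),cv2.resize(A[145:240,190:260],(203*2-6,275*2-6)[:2],interpolation=cv2.INTER_CUBIC)[:275]]) )
B=cv2.imread('pics/side0.png'); cv2.imwrite('pics/sz.png',cv2.resize(B[160:345,260:400],(700,600)))
for n in('top0','side0'):
    W=np.load(n+'.npy').reshape(-1,3)
    def box(lo,hi): return W[np.all((W>lo)&(W<hi),1)]
    tin=box([.4,-.28,.053],[.56,-.02,.07]); st=box([.38,-.3,.035],[.58,-.02,.05]); bed=box([.38,-.3,.012],[.58,0.0,.07])
    for nm,q in(('tin',tin),('stone',st),('bed',bed)):
        r=cv2.minAreaRect(q[:,:2].astype(np.float32)); print(n,nm,len(q),r,np.median(q[:,2]))
    for lo,hi,nm in(([.4,.2,.13],[.7,.31,.17],'tooltips'),([.38,.3,.112],[.72,.5,.13],'rackedge')):
        q=box(lo,hi); print(nm,len(q),q.min(0),q.max(0), cv2.minAreaRect(q[:,:2].astype(np.float32)))
```

```text
top0 tin 265 ((0.47613781690597534, -0.1818697601556778), (0.06307568401098251, 0.04405079782009125), 76.92828369140625) 0.06076276169732786
top0 stone 532 ((0.4776467978954315, -0.16233393549919128), (0.17063243687152863, 0.049233127385377884), 83.20738983154297) 0.042730927242519035
top0 bed 1257 ((0.47641998529434204, -0.1621059775352478), (0.20020462572574615, 0.06609120965003967), 81.47685241699219) 0.04136833811026186
tooltips 314 [0.44109633 0.25173085 0.13029047] [0.61301106 0.30955909 0.16872062] ((0.5279064178466797, 0.283975213766098), (0.04965007305145264, 0.17135973274707794), 84.63592529296875)
rackedge 432 [0.42053757 0.30033705 0.11201096] [0.6463309  0.35714124 0.12998301] ((0.5324561595916748, 0.32314130663871765), (0.05079447850584984, 0.2263442575931549), 85.08605194091797)
side0 tin 148 ((0.47803330421447754, -0.18190234899520874), (0.069453664124012, 0.04141448438167572), 77.41947174072266) 0.06053796311725479
side0 stone 240 ((0.4812580645084381, -0.15810295939445496), (0.16705992817878723, 0.044903095811605453), 82.37862396240234) 0.042929430495155685
side0 bed 688 ((0.4805997610092163, -0.16112016141414642), (0.206471249461174, 0.062041476368904114), 82.27278900146484) 0.04110911282251217
tooltips 527 [0.44461119 0.26286424 0.13016584] [0.61598983 0.30978685 0.16396928] ((0.5304322242736816, 0.2893204092979431), (0.040488045662641525, 0.16978731751441956), 84.91024780273438)
rackedge 800 [0.4219386  0.30023854 0.1120141 ] [0.64543596 0.35604179 0.12989994] ((0.5329990983009338, 0.32331204414367676), (0.054117005318403244, 0.22448885440826416), 86.6494369506836)
```

Run:
```python
from h import *
for n in('top0','side0'):
    W=np.load(n+'.npy').reshape(-1,3)
    for x0,x1 in((.4,.49),(.49,.57),(.57,.67)):
        q=W[(W[:,0]>x0)&(W[:,0]<x1)&(W[:,1]>.2)&(W[:,1]<.335)&(W[:,2]>.10)&(W[:,2]<.2)]
        print(n,x0,len(q),q.mean(0).round(4),q.min(0).round(3),q.max(0).round(3))
        # axis: fit x as function of y
        print(np.polyfit(q[:,1],q[:,0],1))
    q=W[(W[:,0]>.38)&(W[:,0]<.7)&(W[:,1]>.2)&(W[:,1]<.5)&(W[:,2]>.006)&(W[:,2]<.2)]
    print('rack all',cv2.minAreaRect(q[:,:2].astype(np.float32)))
    q=W[(W[:,1]>-.06)&(W[:,1]<.12)&(W[:,0]>.42)&(W[:,0]<.6)&(W[:,2]>.008)&(W[:,2]<.05)]
    print('cleat',len(q),q.min(0),q.max(0),cv2.minAreaRect(q[:,:2].astype(np.float32)))
    q=W[(W[:,1]>-.4)&(W[:,1]<-.03)&(W[:,0]>.3)&(W[:,0]<.41)&(W[:,2]>.07)&(W[:,2]<.4)]
    if len(q): print('grinder',len(q),q.min(0),q.max(0))
```

```text
top0 0.4 186 [0.4533 0.3081 0.1276] [0.419 0.267 0.1  ] [0.49  0.335 0.167]
[0.08513792 0.42706207]
top0 0.49 321 [0.5288 0.3074 0.1255] [0.49  0.259 0.1  ] [0.57  0.335 0.169]
[0.13583305 0.48709003]
top0 0.57 343 [0.6038 0.3024 0.1256] [0.571 0.252 0.1  ] [0.646 0.335 0.166]
[0.14799578 0.55903337]
rack all ((0.5402401089668274, 0.34954941272735596), (0.3181907832622528, 0.2990047335624695), 0.02418825402855873)
cleat 520 [ 0.42046285 -0.05738395  0.00809963] [0.5999142  0.11420295 0.03460427] ((0.5185030698776245, 0.03899258375167847), (0.1521281898021698, 0.19045405089855194), 74.62903594970703)
grinder 933 [ 0.3000074  -0.28867311  0.07489555] [ 0.39104614 -0.16524023  0.22720571]
side0 0.4 263 [0.4564 0.302  0.135 ] [0.445 0.275 0.106] [0.466 0.329 0.163]
[0.07569602 0.43358207]
side0 0.49 324 [0.5326 0.3009 0.1353] [0.519 0.269 0.11 ] [0.569 0.335 0.164]
[0.25870187 0.45475347]
side0 0.57 465 [0.6081 0.3042 0.1293] [0.571 0.263 0.105] [0.648 0.335 0.163]
[0.18938162 0.5504638 ]
rack all ((0.5393941402435303, 0.3857414424419403), (0.23415981233119965, 0.24625259637832642), 84.91024780273438)
cleat 595 [ 0.42032436 -0.05955951  0.00802028] [0.5977236  0.04806046 0.0269823 ] ((0.5078833103179932, -0.007352057844400406), (0.10610052943229675, 0.1774694174528122), 87.93760681152344)
grinder 1259 [ 0.3000595  -0.29043139  0.07006684] [ 0.39230174 -0.16316883  0.22395552]
```

View pics/tz.png

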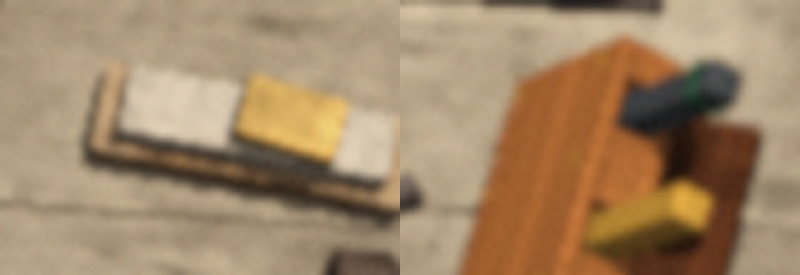

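View pics/sz.png

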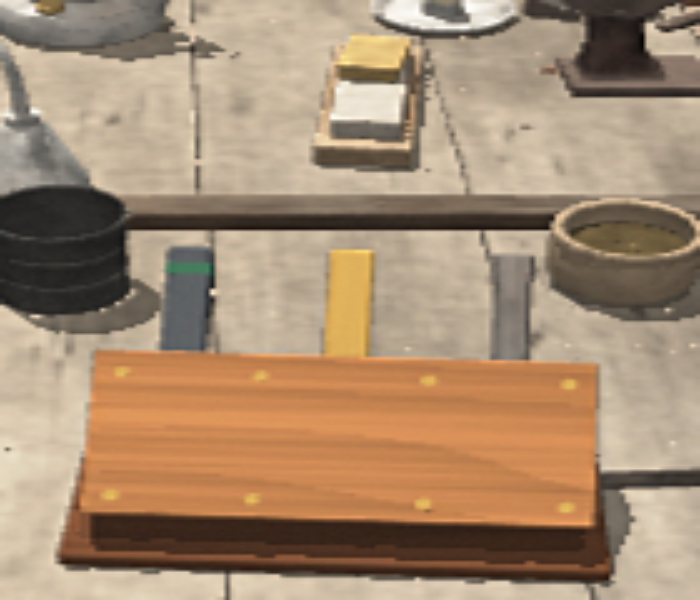

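```bash
cat >> h.py <<'E'
import sys,json
def al(s):
    x=rot(s['orientation'])[:,0]; return np.arctan2(x[1],x[0])
def plan(tgt,alpha_deg=None,step=.036,show=True,n=None):
    s=env.get_state(); p=np.array(s['tcp_pos']); a=al(s)
    A=a if alpha_deg is None else np.radians(alpha_deg)
    da=(A-a+np.pi)%(2*np.pi)-np.pi
    d=np.array(tgt)-p
    N=n or int(max(np.ceil(np.linalg.norm(d)/step),np.ceil(abs(np.degrees(da))/5.0),1))
    N=-(-N//5)*5
    t=round(-np.degrees(da)/5/N,3)
    print('from',p.round(4),'alpha',np.degrees(a).round(2),'d',d.round(4),'N',N,'clock',s['clock'])
    rows=[];pp=p.copy();aa=a
    for i in range(N):
        rem=(np.array(tgt)-pp)/(N-i)
        x=np.array([np.cos(aa),np.sin(aa),0]);y=np.array([np.sin(aa),-np.cos(aa),0])
        r=np.round([rem@x/.8,rem@y/.8,-rem[2]/.8],3)
        pp=pp+.8*(r[0]*x+r[1]*y)+[0,0,-.8*r[2]]; aa-=np.radians(5*t)
        rows.append(r.tolist())
    for k in range(0,N,5): print(rows[k:k+5],'turn',t)
E
python3 -c "
from h import *
plan([.477,-.182,.24],77.4)"
```

```text
from [0.2433 0.521  0.2061] alpha 154.97 d [ 0.2337 -0.703   0.0339] N 25 clock 3.15
[[-0.025, -0.027, -0.002], [-0.027, -0.025, -0.002], [-0.028, -0.024, -0.002], [-0.03, -0.022, -0.002], [-0.031, -0.021, -0.002]] turn 0.621
[[-0.032, -0.019, -0.002], [-0.033, -0.017, -0.002], [-0.034, -0.016, -0.002], [-0.034, -0.014, -0.002], [-0.035, -0.012, -0.002]] turn 0.621
[[-0.036, -0.01, -0.001], [-0.036, -0.008, -0.002], [-0.037, -0.006, -0.001], [-0.037, -0.004, -0.002], [-0.037, -0.002, -0.001]] turn 0.621
[[-0.037, -0.0, -0.002], [-0.037, 0.002, -0.001], [-0.037, 0.004, -0.002], [-0.036, 0.006, -0.001], [-0.036, 0.008, -0.002]] turn 0.621
[[-0.036, 0.01, -0.001], [-0.035, 0.012, -0.002], [-0.034, 0.013, -0.001], [-0.034, 0.015, -0.002], [-0.032, 0.017, -0.001]] turn 0.621
```

```bash
python3 -m creep '{"hand":[85,85,85,85,85],"delta_pos":[[-0.025,-0.027,-0.012],[-0.027,-0.025,-0.012],[-0.028,-0.024,-0.01],[-0.03,-0.022,-0.01],[-0.031,-0.021,-0.01]],"turn":[0.62,0.62,0.62,0.62,0.62]}' 40
python3 -m creep '{"hand":[85,85,85,85,85],"delta_pos":[[-0.032,-0.019,0],[-0.033,-0.017,0],[-0.034,-0.016,0],[-0.034,-0.014,0],[-0.035,-0.012,0]],"turn":[0.62,0.62,0.62,0.62,0.62]}'
python3 -m creep '{"hand":[85,85,85,85,85],"delta_pos":[[-0.036,-0.01,0],[-0.036,-0.008,0],[-0.037,-0.006,0],[-0.037,-0.004,0],[-0.037,-0.002,0]],"turn":[0.62,0.62,0.62,0.62,0.62]}'
python3 -c "
from h import *
plan([.477,-.182,.24],77.4)"
```

```text
clock: 3.57
tcp_pos: [0.2906, 0.3795, 0.2497]
orientation: [0.0, 0.347, 0.938, 0.0]
wrist_force: [0.6, 0.1, -0.5]
finger_gap: 0.0851
clock: 3.98
tcp_pos: [0.3375, 0.2384, 0.2495]
orientation: [0.0, 0.471, 0.882, 0.0]
wrist_force: [0.7, 0.6, 0.4]
finger_gap: 0.0856
clock: 4.4
tcp_pos: [0.3847, 0.0972, 0.2496]
orientation: [0.0, 0.586, 0.811, 0.0]
wrist_force: [0.1, 0.7, 0.3]
finger_gap: 0.085
from [0.3847 0.0972 0.2496] alpha 108.32 d [ 0.0923 -0.2792 -0.0096] N 10 clock 4.4
[[-0.037, -0.0, 0.001], [-0.037, 0.002, 0.001], [-0.036, 0.004, 0.001], [-0.036, 0.006, 0.001], [-0.036, 0.008, 0.001]] turn 0.618
[[-0.035, 0.01, 0.001], [-0.035, 0.012, 0.001], [-0.034, 0.013, 0.002], [-0.034, 0.015, 0.001], [-0.033, 0.017, 0.002]] turn 0.618
```

Tracking is accurate. Continue above the tin and check with the wrist camera.

```bash
python3 -m creep '{"hand":[85,85,85,85,85],"delta_pos":[[-0.037,0,0.001],[-0.037,0.002,0.001],[-0.036,0.004,0.001],[-0.036,0.006,0.001],[-0.036,0.008,0.001]],"turn":[0.62,0.62,0.62,0.62,0.62]}'
python3 -m creep '{"hand":[85,85,85,85,85],"delta_pos":[[-0.035,0.01,0.001],[-0.035,0.012,0.001],[-0.034,0.013,0.002],[-0.034,0.015,0.001],[-0.033,0.017,0.002]],"turn":[0.62,0.62,0.62,0.62,0.62]}'
python3 - <<'E'
from h import *
c=cam('wrist','w1'); np.savez('w1.npz',**{k:np.array(v) for k,v in c.items()})
plan([.477,-.182,.11],77.4)
E
```

```text
clock: 4.82
tcp_pos: [0.4314, -0.0422, 0.2455]
orientation: [0.0, 0.69, 0.724, 0.0]
wrist_force: [1.0, 0.2, 0.1]
finger_gap: 0.0846
clock: 5.23
tcp_pos: [0.4773, -0.1822, 0.2398]
orientation: [0.0, 0.781, 0.625, 0.0]
wrist_force: [1.0, 1.2, 1.2]
finger_gap: 0.085
from [ 0.4792 -0.1871  0.2389] alpha 76.98 d [-0.0022  0.0051 -0.1289] N 5 clock 5.2833
[[0.001, -0.001, 0.032], [0.001, -0.001, 0.032], [0.001, -0.001, 0.032], [0.001, -0.001, 0.033], [0.002, -0.0, 0.032]] turn -0.017
```

View pics/w1.png

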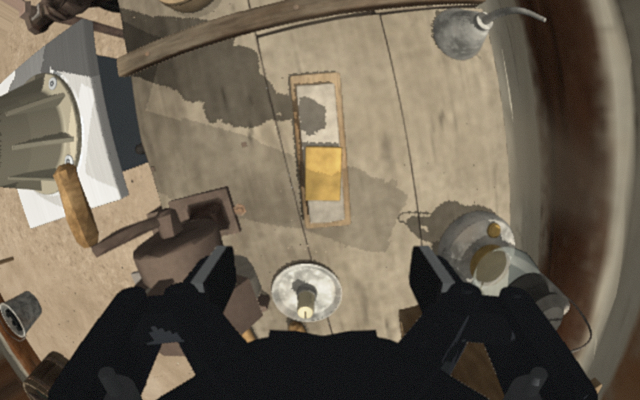

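Run:
```python
from h import *
c=np.load('w1.npz'); px=c['pixels'].astype(int)
v,u=np.mgrid[0:400,0:640]; x=(u-c['cx'])/c['fx'];y=(v-c['cy'])/c['fy'];r=np.hypot(x,y);d=c['depth']
k=np.where(r>1e-6,np.tan(r)/np.maximum(r,1e-6),1)
P=np.stack([x*k*d,y*k*d,d],-1)@rot(c['orientation']).T+c['origin']
for n,lo,hi in(('tin',.053,.068),('stone',.036,.05)):
    m=(P[...,2]>lo)&(P[...,2]<hi)&(abs(P[...,0]-.478)<.06)&(abs(P[...,1]+.16)<.13)
    print(n,m.sum(),cv2.minAreaRect(P[m][:,:2].astype(np.float32)),np.median(P[m][:,2]))
m=(P[...,2]>.012)&(abs(P[...,0]-.478)<.06)&(abs(P[...,1]+.16)<.12); print(cv2.minAreaRect(P[m][:,:2].astype(np.float32)))
```

```text
tin 1898 ((0.47670063376426697, -0.18299709260463715), (0.06274914741516113, 0.042056854814291), 76.2702865600586) 0.06056694164072138
stone 3285 ((0.47970306873321533, -0.16364647448062897), (0.17093907296657562, 0.04548783227801323), 82.17323303222656) 0.042322678249803736
((0.47565406560897827, -0.1637846827507019), (0.11844264715909958, 0.20685221254825592), 7.961960792541504)
```

```bash
python3 -m creep '{"hand":[85,85,85,85,85],"delta_pos":[[0.001,-0.001,0.035],[0.001,-0.001,0.035],[0.001,-0.001,0.035],[0.001,-0.001,0.035],[0.001,0,0.03]],"turn":[0,0,0,0,0]}'
python3 -m creep '{"hand":[85,85,70,70,70],"delta_pos":[[0,0,0.02],[0,0,0.01],[0,0,0],[0,0,0],[0,0,0]],"turn":[0,0,0,0,0]}'
python3 -c "
from h import *
plan([.4767,-.183,.056],76.8)"
```

```text
clock: 5.7
tcp_pos: [0.4741, -0.1756, 0.102]
orientation: [-0.0, 0.78, 0.626, -0.0]
wrist_force: [-0.0, 0.4, 0.1]
finger_gap: 0.0848
clock: 6.12
tcp_pos: [0.4758, -0.1765, 0.081]
orientation: [0.001, 0.78, 0.626, 0.0]
wrist_force: [0.5, 0.5, 1.5]
finger_gap: 0.0702
from [ 0.4758 -0.1765  0.081 ] alpha 77.48 d [ 0.0009 -0.0065 -0.025 ] N 5 clock 6.1167
[[-0.002, 0.001, 0.006], [-0.001, 0.0, 0.006], [-0.002, 0.001, 0.006], [-0.001, 0.0, 0.007], [-0.002, 0.001, 0.006]] turn 0.027
```

```bash
python3 -m creep '{"hand":[65,65,60,60,60],"delta_pos":[[-0.003,0.001,0.01],[-0.003,0.001,0.01],[-0.002,0,0.006],[0,0,0.005],[0,0,0]],"turn":[0,0,0,0,0]}'
python3 -m creep '{"hand":[20,20,20,20,20],"delta_pos":[[0,0,0],[0,0,0],[0,0,0],[0,0,0],[0,0,0]],"turn":[0,0,0,0,0]}' 40
python3 -c "
from h import *
cam('wrist','w2');print(env.get_state()['tcp_pos'])"
```

```text
clock: 6.53
tcp_pos: [0.4742, -0.1824, 0.0537]
orientation: [-0.001, 0.78, 0.626, -0.0]
wrist_force: [-0.2, 0.0, 0.2]
finger_gap: 0.0597
clock: 6.95
tcp_pos: [0.4752, -0.1827, 0.0551]
orientation: [0.0, 0.78, 0.626, 0.0]
wrist_force: [-0.7, -0.7, -0.4]
finger_gap: 0.0196
[ 0.47512565 -0.18264237  0.05509432]
```

View pics/w2.png

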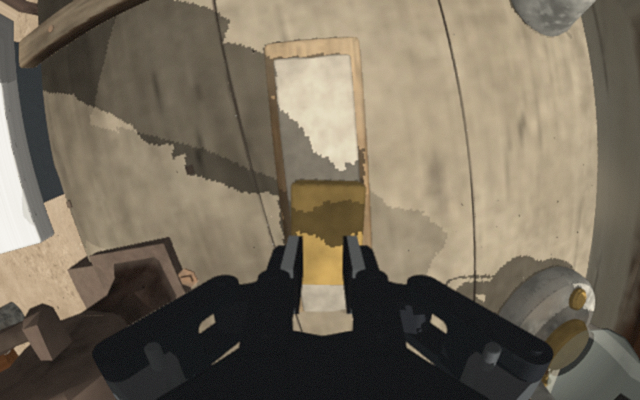

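Run:
```python
from h import *
c=cam('wrist')
v,u=np.mgrid[0:400,0:640]; x=(u-c['cx'])/c['fx'];y=(v-c['cy'])/c['fy'];r=np.hypot(x,y);d=c['depth']
k=np.where(r>1e-6,np.tan(r)/np.maximum(r,1e-6),1)
P=np.stack([x*k*d,y*k*d,d],-1)@rot(c['orientation']).T+c['origin']
for rr,cc in((240,290),(240,297),(260,292),(300,295),(240,350),(300,350),(230,330),(270,330),(190,330),(295,325)): print(rr,cc,P[rr,cc].round(4),c['pixels'][rr,cc])
s=env.get_state();print(s['tcp_pos'],s['finger_gap'])
```

```text
240 290 [ 0.4626 -0.1677  0.0897] [83 83 83]
240 297 [ 0.4659 -0.1682  0.0901] [74 75 75]
260 292 [ 0.4654 -0.1681  0.1105] [85 86 83]
300 295 [ 0.4634 -0.1829  0.1178] [22 21 20]
240 350 [ 0.4902 -0.1741  0.0889] [83 86 85]
300 350 [ 0.4852 -0.1892  0.1157] [22 26 25]
230 330 [ 0.4803 -0.1782  0.061 ] [93 75 45]
270 330 [ 0.4748 -0.2041  0.06  ] [208 169  97]
190 330 [ 0.4851 -0.1559  0.0595] [125 104  60]
295 325 [ 0.4655 -0.2335  0.0415] [179 169 148]
[ 0.47510549 -0.1826274   0.0550552 ] 0.02017913075648123
```

Run:
```python
from h import *
c=cam('wrist')
v,u=np.mgrid[0:400,0:640]; x=(u-c['cx'])/c['fx'];y=(v-c['cy'])/c['fy'];r=np.hypot(x,y);d=c['depth']
k=np.where(r>1e-6,np.tan(r)/np.maximum(r,1e-6),1)
P=np.stack([x*k*d,y*k*d,d],-1)@rot(c['orientation']).T+c['origin']
for cc in (285,290,295,300,345,350,355,360): print(cc,[ (rr,P[rr,cc,2].round(3)) for rr in range(232,250,2)])
```

```text
285 [(232, np.float64(0.022)), (234, np.float64(0.023)), (236, np.float64(0.022)), (238, np.float64(0.022)), (240, np.float64(0.02)), (242, np.float64(0.022)), (244, np.float64(0.021)), (246, np.float64(0.088)), (248, np.float64(0.099))]
290 [(232, np.float64(0.023)), (234, np.float64(0.023)), (236, np.float64(0.084)), (238, np.float64(0.087)), (240, np.float64(0.089)), (242, np.float64(0.092)), (244, np.float64(0.094)), (246, np.float64(0.097)), (248, np.float64(0.097))]
295 [(232, np.float64(0.06)), (234, np.float64(0.061)), (236, np.float64(0.084)), (238, np.float64(0.088)), (240, np.float64(0.09)), (242, np.float64(0.091)), (244, np.float64(0.095)), (246, np.float64(0.097)), (248, np.float64(0.098))]
300 [(232, np.float64(0.06)), (234, np.float64(0.06)), (236, np.float64(0.084)), (238, np.float64(0.087)), (240, np.float64(0.091)), (242, np.float64(0.091)), (244, np.float64(0.094)), (246, np.float64(0.097)), (248, np.float64(0.098))]
345 [(232, np.float64(0.061)), (234, np.float64(0.061)), (236, np.float64(0.084)), (238, np.float64(0.088)), (240, np.float64(0.09)), (242, np.float64(0.092)), (244, np.float64(0.094)), (246, np.float64(0.097)), (248, np.float64(0.098))]
350 [(232, np.float64(0.061)), (234, np.float64(0.062)), (236, np.float64(0.085)), (238, np.float64(0.088)), (240, np.float64(0.09)), (242, np.float64(0.091)), (244, np.float64(0.095)), (246, np.float64(0.097)), (248, np.float64(0.097))]
355 [(232, np.float64(0.06)), (234, np.float64(0.061)), (236, np.float64(0.084)), (238, np.float64(0.088)), (240, np.float64(0.089)), (242, np.float64(0.092)), (244, np.float64(0.095)), (246, np.float64(0.097)), (248, np.float64(0.098))]
360 [(232, np.float64(0.061)), (234, np.float64(0.061)), (236, np.float64(0.061)), (238, np.float64(0.061)), (240, np.float64(0.061)), (242, np.float64(0.06)), (244, np.float64(0.06)), (246, np.float64(0.089)), (248, np.float64(0.091))]
```

Run:
```python
from h import *
w=np.load('w1.npz'); print(w['origin'], rot(w['orientation']))
c=cam('side','s2'); s=env.get_state(); 
W=pts(c)
cv2.imwrite('pics/s2z.png',cv2.resize(c['pixels'][90:230,270:410,::-1],(600,600)))
# project tcp & tip
Rm=rot(c['orientation'])
for dz in(0,-.011,.028):
    p=Rm.T@(s['tcp_pos']+[0,0,dz]-c['origin']); print(dz,p[1]/p[2]*c['fy']+c['cy'],p[0]/p[2]*c['fx']+c['cx'])
c=cam('wrist');print(c['origin']-s['tcp_pos'],rot(c['orientation'])[:,2])
```

```text
[ 0.49270403 -0.11284899  0.40757879] [[ 9.75688745e-01 -2.10536752e-01 -6.08748685e-02]
 [-2.19160423e-01 -9.37834620e-01 -2.69137391e-01]
 [-4.27246989e-04  2.75935685e-01 -9.61176006e-01]]
0 176.79072090915045 335.2050864365459
-0.011 179.6560916976461 335.0904326375444
0.028 169.3899152516534 335.5012193097192
[0.01522686 0.06937799 0.16775308] [-0.06037274 -0.26921806 -0.96118509]
```

View pics/s2z.png

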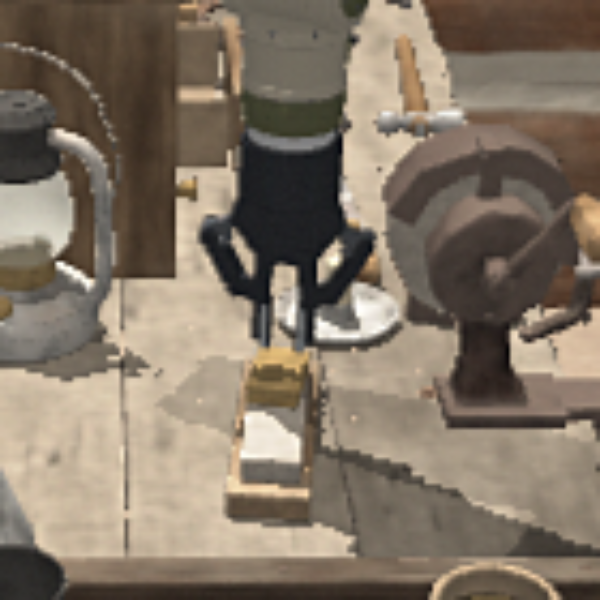

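Run:
```python
from h import *
c=np.load('w1.npz')
v,u=np.mgrid[0:400,0:640]; x=(u-c['cx'])/c['fx'];y=(v-c['cy'])/c['fy'];r=np.hypot(x,y);d=c['depth']
k=np.where(r>1e-6,np.tan(r)/np.maximum(r,1e-6),1)
P=np.stack([x*k*d,y*k*d,d],-1)@rot(c['orientation']).T+c['origin']
for cc in (210,216,222,228,232,415,422,428,434): print(cc,[ (rr,P[rr,cc,2].round(3)) for rr in range(236,262,3)])
```

```text
210 [(236, np.float64(0.147)), (239, np.float64(0.148)), (242, np.float64(0.149)), (245, np.float64(0.149)), (248, np.float64(0.15)), (251, np.float64(0.408)), (254, np.float64(0.153)), (257, np.float64(0.294)), (260, np.float64(0.297))]
216 [(236, np.float64(0.135)), (239, np.float64(0.137)), (242, np.float64(0.14)), (245, np.float64(0.144)), (248, np.float64(0.285)), (251, np.float64(0.289)), (254, np.float64(0.291)), (257, np.float64(0.295)), (260, np.float64(0.297))]
222 [(236, np.float64(0.015)), (239, np.float64(0.0)), (242, np.float64(0.113)), (245, np.float64(0.117)), (248, np.float64(0.285)), (251, np.float64(0.288)), (254, np.float64(0.291)), (257, np.float64(0.294)), (260, np.float64(0.296))]
228 [(236, np.float64(0.002)), (239, np.float64(0.0)), (242, np.float64(0.0)), (245, np.float64(-0.001)), (248, np.float64(0.285)), (251, np.float64(0.286)), (254, np.float64(0.286)), (257, np.float64(0.286)), (260, np.float64(0.287))]
232 [(236, np.float64(-0.0)), (239, np.float64(-0.001)), (242, np.float64(-0.001)), (245, np.float64(-0.001)), (248, np.float64(0.279)), (251, np.float
[... 345 characters left out ...]
at64(-0.001)), (239, np.float64(-0.001)), (242, np.float64(-0.002)), (245, np.float64(-0.002)), (248, np.float64(0.286)), (251, np.float64(0.408)), (254, np.float64(0.291)), (257, np.float64(0.295)), (260, np.float64(0.294))]
428 [(236, np.float64(-0.001)), (239, np.float64(0.0)), (242, np.float64(0.0)), (245, np.float64(0.001)), (248, np.float64(0.285)), (251, np.float64(0.289)), (254, np.float64(0.291)), (257, np.float64(0.295)), (260, np.float64(0.295))]
434 [(236, np.float64(-0.002)), (239, np.float64(-0.001)), (242, np.float64(0.0)), (245, np.float64(-0.001)), (248, np.float64(-0.001)), (251, np.float64(0.0)), (254, np.float64(0.292)), (257, np.float64(0.294)), (260, np.float64(0.296))]
```

```bash
python3 -m creep '{"hand":[62,62,62,62,62],"delta_pos":[[0,0.001,0],[0,0.001,0],[0,0,0],[0,0,0.01],[0,0,0.02]],"turn":[0,0,0.1,0,0]}' 30
python3 - <<'E'
from h import *
c=cam('wrist','w3')
v,u=np.mgrid[0:400,0:640]; x=(u-c['cx'])/c['fx'];y=(v-c['cy'])/c['fy'];r=np.hypot(x,y);d=c['depth']
k=np.where(r>1e-6,np.tan(r)/np.maximum(r,1e-6),1)
P=np.stack([x*k*d,y*k*d,d],-1)@rot(c['orientation']).T+c['origin']
m=(v>225)&(v<300)&(P[...,2]>.064)&(P[...,2]<.12)&(c['pixels'].max(-1)<110)
q=P[m]; i=np.argsort(q[:,2])[:8]; print(q[i].round(3)); print(env.get_state()['tcp_pos'],env.get_state()['finger_gap'])
m=(P[...,2]>.053)&(P[...,2]<.068)&(abs(P[...,0]-.478)<.035)&(abs(P[...,1]+.16)<.08)
print(cv2.minAreaRect(P[m][:,:2].astype(np.float32)))
E
```

```text
clock: 7.62
tcp_pos: [0.4782, -0.1839, 0.0319]
orientation: [0.002, 0.783, 0.622, 0.001]
wrist_force: [0.1, -0.7, -0.3]
finger_gap: 0.0622
[[ 0.507 -0.196  0.064]
 [ 0.449 -0.172  0.064]
 [ 0.449 -0.172  0.064]
 [ 0.448 -0.173  0.064]
 [ 0.509 -0.186  0.064]
 [ 0.508 -0.189  0.064]
 [ 0.509 -0.188  0.064]
 [ 0.511 -0.182  0.064]]
[ 0.47558867 -0.18244822  0.02800991] 0.06177462534209838
((0.47533464431762695, -0.18226704001426697), (0.06448851525783539, 0.07055580615997314), 74.20069122314453)
```

View pics/w3.png

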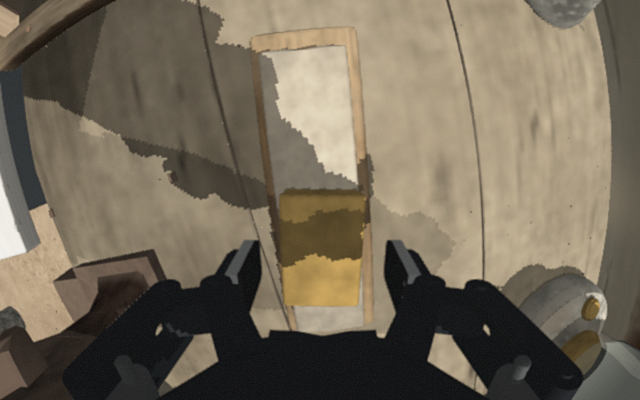

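```bash
python3 -m creep '{"hand":[62,62,62,62,62],"delta_pos":[[0,0,0.006],[0,0,0.006],[0,0,0.006],[0,0,0],[0,0,0]],"turn":[0,0,0,0,0]}' 30
python3 -m creep '{"hand":[30,30,30,30,30],"delta_pos":[[0,0,0],[0,0,0],[0,0,0],[0,0,0],[0,0,0]],"turn":[0,0,0,0,0]}' 30
python3 -c "
from h import *
cam('wrist','w4')"
```

```text
clock: 8.08
tcp_pos: [0.4765, -0.1829, 0.0164]
orientation: [-0.0, 0.783, 0.622, -0.0]
wrist_force: [0.0, 0.3, -0.0]
finger_gap: 0.0619
clock: 8.5
tcp_pos: [0.4771, -0.1832, 0.017]
orientation: [0.001, 0.783, 0.622, 0.0]
wrist_force: [0.4, -0.4, 3.2]
finger_gap: 0.0407
```

View pics/w4.png

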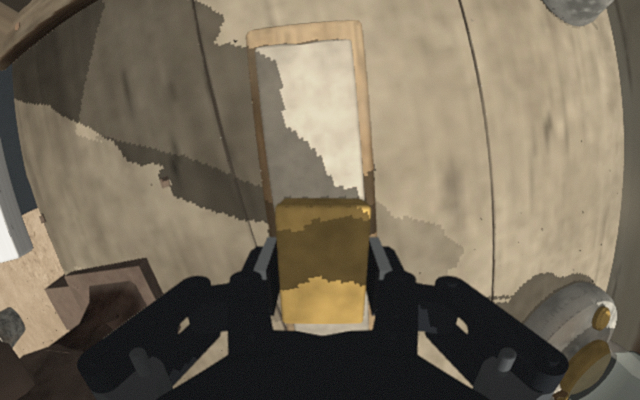

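```bash
python3 -m creep '{"hand":[30,30,30,30,30],"delta_pos":[[0,0,-0.005],[0,0,-0.01],[0,0,-0.02],[0,0,-0.03],[0,0,-0.035]],"turn":[0,0,0,0,0]}' 30
python3 -c "
from h import *
plan([.525,.13,.1],76.8,step=.026)"
```

```text
clock: 8.97
tcp_pos: [0.4751, -0.1821, 0.0964]
orientation: [-0.002, 0.783, 0.622, -0.001]
wrist_force: [-0.3, 0.2, -0.9]
finger_gap: 0.0409
from [ 0.4751 -0.1821  0.0964] alpha 76.97 d [0.0499 0.3121 0.0036] N 15 clock 8.9667
[[0.026, -0.002, -0.0], [0.026, -0.002, -0.0], [0.026, -0.002, -0.0], [0.026, -0.002, -0.0], [0.026, -0.002, -0.0]] turn 0.002
[[0.026, -0.002, -0.0], [0.026, -0.002, -0.0], [0.027, -0.002, -0.001], [0.026, -0.002, -0.0], [0.027, -0.002, -0.001]] turn 0.002
[[0.026, -0.002, -0.0], [0.027, -0.001, -0.001], [0.026, -0.002, -0.0], [0.027, -0.001, -0.001], [0.026, -0.002, -0.0]] turn 0.002
```

```bash
python3 -m creep '{"hand":[30,30,30,30,30],"delta_pos":[[0.01,-0.001,0],[0.02,-0.002,0],[0.028,-0.002,0],[0.03,-0.002,0],[0.03,-0.002,0]],"turn":[0,0,0,0,0]}'
python3 -m creep '{"hand":[30,30,30,30,30],"delta_pos":[[0.03,-0.002,0],[0.03,-0.002,0],[0.03,-0.002,0],[0.03,-0.002,0],[0.03,-0.002,0]],"turn":[0,0,0,0,0]}'
python3 -m creep '{"hand":[30,30,30,30,30],"delta_pos":[[0.03,-0.002,0],[0.03,-0.002,0.01],[0.03,-0.002,0.02],[0.02,-0.002,0.02],[0.01,0,0.02]],"turn":[0,0,0,0,0]}'
python3 - <<'E'
from h import *
c=cam('side','s5');cv2.imwrite('pics/s5z.png',cv2.resize(c['pixels'][130:290,240:400,::-1],(600,600)))
plan([.525,.13,-.02],76.8)
E
```

```text
clock: 9.38
tcp_pos: [0.4905, -0.0884, 0.0966]
orientation: [-0.0, 0.783, 0.622, 0.0]
wrist_force: [1.3, -0.3, -0.9]
finger_gap: 0.0408
clock: 9.8
tcp_pos: [0.5097, 0.0308, 0.0965]
orientation: [-0.0, 0.783, 0.622, -0.0]
wrist_force: [0.6, 0.2, -0.0]
finger_gap: 0.0408
clock: 10.22
tcp_pos: [0.5254, 0.1267, 0.0401]
orientation: [-0.0, 0.782, 0.623, 0.0]
wrist_force: [-0.2, -0.6, -0.9]
finger_gap: 0.0404
from [0.5234 0.1269 0.0368] alpha 77.13 d [ 0.0016  0.0031 -0.0568] N 5 clock 10.2667
[[0.001, 0.0, 0.014], [0.001, 0.0, 0.014], [0.001, 0.0, 0.014], [0.001, 0.001, 0.015], [0.0, 0.0, 0.014]] turn 0.013
```

View pics/s5z.png

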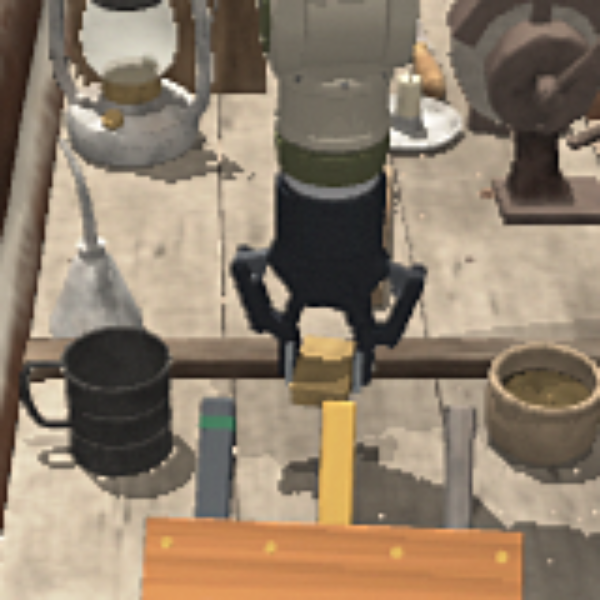

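```bash
python3 -m creep '{"hand":[30,30,30,30,30],"delta_pos":[[0,0,0.018],[0,0,0.018],[0,0,0.015],[0,0,0.01],[0,0,0.006]],"turn":[0,0,0,0,0]}'
python3 -m creep '{"hand":[30,30,30,30,30],"delta_pos":[[0,0,0.004],[0,0,0.003],[0,0,0.002],[0,0,0],[0,0,0]],"turn":[0,0,0,0,0]}'
python3 -c "
from h import *
c=cam('side','s6');cv2.imwrite('pics/s6z.png',cv2.resize(c['pixels'][180:290,260:370,::-1],(600,600)))
print(env.get_state()['tcp_pos'],env.get_state()['wrist_force'])
W=pts(c); q=W[(abs(W[...,0]-.525)<.03)&(abs(W[...,1]-.13)<.05)&(W[...,2]<.05)&(c['pixels'][...,0]>c['pixels'][...,2]+60.)]; print(np.percentile(q[:,2],[5,50,90,97]))
"
```

```text
clock: 10.68
tcp_pos: [0.5246, 0.124, -0.0138]
orientation: [-0.0, 0.783, 0.622, -0.001]
wrist_force: [-0.7, -0.3, -0.4]
finger_gap: 0.0412
clock: 11.1
tcp_pos: [0.5258, 0.1243, -0.0199]
orientation: [0.0, 0.783, 0.622, 0.0]
wrist_force: [-0.0, -0.4, 0.1]
finger_gap: 0.041
[ 0.5258329   0.12433135 -0.01985366] [ 0.5893598  -0.01977113 -0.51948547]
[0.02102247 0.02461034 0.025852   0.02639711]
```

View pics/s6z.png

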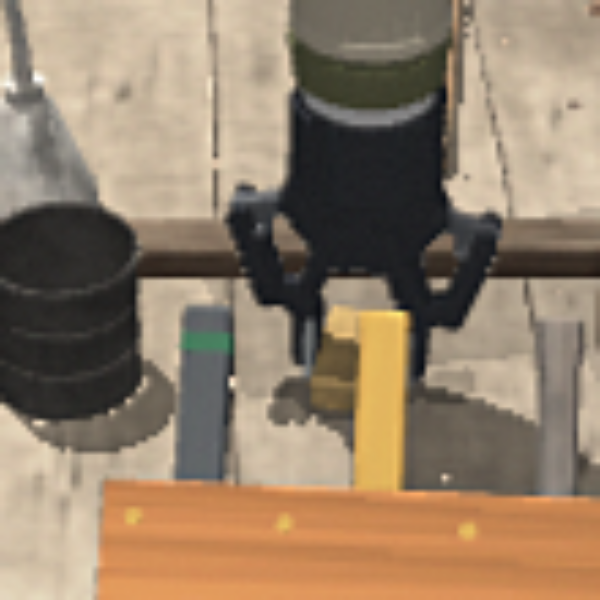

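```bash
python3 -m creep '{"hand":[30,30,30,30,30],"delta_pos":[[0,0,0.003],[0,0,0.003],[0,0,0.002],[0,0,0],[0,0,0]],"turn":[0,0,0,0,0]}'
```

```text
clock: 11.57
tcp_pos: [0.5257, 0.1243, -0.0257]
orientation: [0.0, 0.783, 0.622, 0.0]
wrist_force: [-2.2, -0.3, 8.4]
finger_gap: 0.0414
```

```bash
python3 -m creep '{"hand":[46,52,60,60,60],"delta_pos":[[0,0,0],[0,0,0],[0,0,0],[0,0,0],[0,0,-0.01]],"turn":[0,0,0,0,0]}'
python3 -m creep '{"hand":[60,60,60,60,60],"delta_pos":[[0,0,-0.02],[0,0,-0.045],[0,0,-0.045],[0,0,-0.045],[0,0,-0.045]],"turn":[0,0,0,0,0]}'
python3 - <<'E'
from h import *
c=cam('wrist','w7')
v,u=np.mgrid[0:400,0:640]; x=(u-c['cx'])/c['fx'];y=(v-c['cy'])/c['fy'];r=np.hypot(x,y);d=c['depth']
k=np.where(r>1e-6,np.tan(r)/np.maximum(r,1e-6),1)
P=np.stack([x*k*d,y*k*d,d],-1)@rot(c['orientation']).T+c['origin']
m=(P[...,2]>.011)&(P[...,2]<.03)&(abs(P[...,0]-.525)<.05)&(abs(P[...,1]-.124)<.06)
q=P[m]; print(m.sum(),cv2.minAreaRect(q[:,:2].astype(np.float32)),np.percentile(q[:,2],[5,50,95]))
E
```

```text
clock: 11.98
tcp_pos: [0.524, 0.1242, -0.02]
orientation: [-0.001, 0.783, 0.622, -0.001]
wrist_force: [0.2, 0.7, -0.5]
finger_gap: 0.0599
clock: 12.4
tcp_pos: [0.525, 0.1243, 0.1434]
orientation: [-0.0, 0.783, 0.622, 0.0]
wrist_force: [0.9, 0.3, -0.6]
finger_gap: 0.0604
2675 ((0.5252588391304016, 0.1244492307305336), (0.0628737211227417, 0.04191404953598976), 76.78388977050781) [0.01658535 0.01789391 0.01912377]
```

View pics/w7.png

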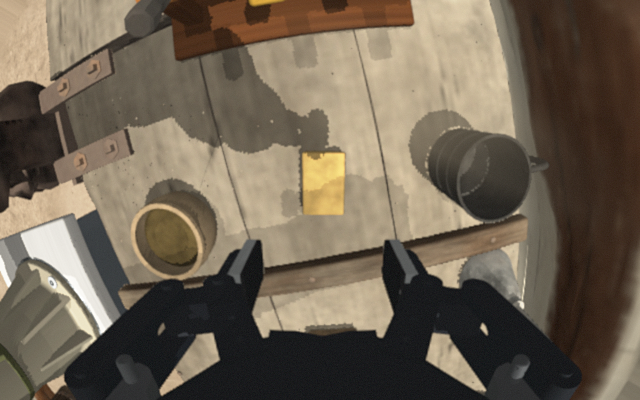

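```bash
python3 -c "
from h import *
plan([.452,.285,.20],85.4)"
```

```text
from [0.5292 0.1247 0.1512] alpha 76.99 d [-0.0772  0.1603  0.0488] N 10 clock 12.45
[[0.017, -0.014, -0.006], [0.018, -0.014, -0.006], [0.018, -0.013, -0.006], [0.018, -0.013, -0.006], [0.018, -0.013, -0.006]] turn -0.168
[[0.018, -0.013, -0.006], [0.019, -0.012, -0.006], [0.019, -0.012, -0.006], [0.018, -0.012, -0.007], [0.019, -0.011, -0.006]] turn -0.168
```

```bash
python3 -m creep '{"hand":[50,45,40,40,40],"delta_pos":[[0.017,-0.014,-0.02],[0.018,-0.014,-0.02],[0.018,-0.013,-0.01],[0.018,-0.013,-0.01],[0.018,-0.013,0]],"turn":[-0.17,-0.17,-0.17,-0.17,-0.17]}'
python3 -m creep '{"hand":[40,40,40,40,40],"delta_pos":[[0.018,-0.013,0],[0.019,-0.012,0],[0.019,-0.012,0],[0.018,-0.012,0],[0.015,-0.009,0]],"turn":[-0.17,-0.17,-0.17,-0.17,-0.17]}'
cat >> h.py <<'E'
def wpts(c):
    v,u=np.mgrid[0:400,0:640]; x=(u-c['cx'])/c['fx'];y=(v-c['cy'])/c['fy'];r=np.hypot(x,y);d=c['depth']
    k=np.where(r>1e-6,np.tan(r)/np.maximum(r,1e-6),1)
    return np.stack([x*k*d,y*k*d,d],-1)@rot(c['orientation']).T+c['origin']
E
python3 - <<'E'
from h import *
c=cam('wrist','w8'); P=wpts(c); np.save('w8.npy',P)
m=(P[...,2]>.11)&(P[...,2]<.175)&(abs(P[...,0]-.455)<.03)&(P[...,1]>.24)&(P[...,1]<.312)
q=P[m]; print(m.sum(),q.mean(0),q.min(0),q.max(0),cv2.minAreaRect(q[:,:2].astype(np.float32)))
for y0 in np.arange(.25,.32,.01):
    a=q[(q[:,1]>y0)&(q[:,1]<y0+.01)]
    if len(a): print(y0.round(3),len(a),a.min(0).round(4),a.max(0).round(4),(a[:,0].min()/2+a[:,0].max()/2).round(4))
plan([.452,.295,.09],85.4)
E
```

```text
clock: 12.87
tcp_pos: [0.4875, 0.2056, 0.1915]
orientation: [0.001, 0.759, 0.651, 0.002]
wrist_force: [0.9, 0.7, 0.2]
finger_gap: 0.0397
clock: 13.28
tcp_pos: [0.4489, 0.2821, 0.1896]
orientation: [-0.0, 0.734, 0.679, 0.0]
wrist_force: [0.3, -0.2, -0.3]
finger_gap: 0.0398
1710 [0.45409582 0.29048027 0.14586397] [0.44223968 0.26635447 0.11602345] [0.46496758 0.31199501 0.16320456] ((0.453590989112854, 0.28939640522003174), (0.04590155929327011, 0.020915603265166283), 86.7209701538086)
0.26 44 [0.4446 0.2664 0.1502] [0.4596 0.2699 0.1554] 0.4521
0.27 336 [0.4422 0.2703 0.1471] [0.4634 0.28   0.1632] 0.4528
0.28 488 [0.4426 0.28   0.1391] [0.4636 0.29   0.1621] 0.4531
0.29 403 [0.4462 0.29   0.1276] [0.4636 0.3    0.1507] 0.4549
0.3 364 [0.4468 0.3001 0.1164] [0.4648 0.3099 0.1398] 0.4558
0.31 75 [0.4475 0.31   0.116 ] [0.465  0.312  0.1311] 0.4562
from [0.448  0.2837 0.1896] alpha 85.69 d [ 0.004   0.0113 -0.0996] N 5 clock 13.3333
[[0.003, 0.001, 0.025], [0.003, 0.001, 0.025], [0.003, 0.001, 0.025], [0.003, 0.0, 0.025], [0.002, 0.001, 0.024]] turn 0.011
```

View pics/w8.png

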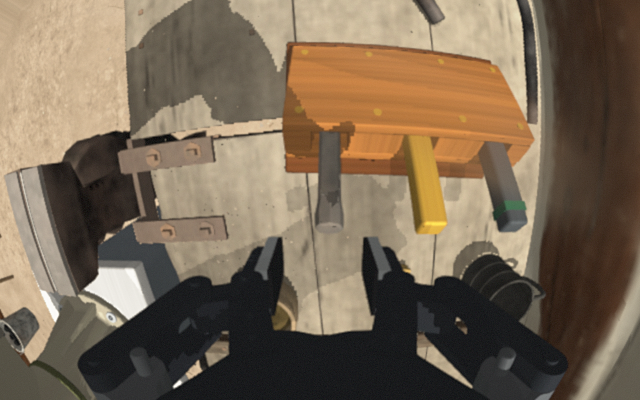

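Run:
```python
from h import *
P=np.load('w8.npy'); s=env.get_state(); 
q=P[240:,:][(P[240:,:,2]>.2)&(P[240:,:,2]<.4)]; d=q-s['tcp_pos']; a=al(s)
lat=d[:,0]*np.sin(a)-d[:,1]*np.cos(a); fx=d[:,0]*np.cos(a)+d[:,1]*np.sin(a)
for z in np.arange(.02,.14,.01):
    m=(d[:,2]>z)&(d[:,2]<z+.01)&(abs(fx)<.05)
    if m.sum(): print(z.round(2),m.sum(),lat[m].min().round(3),lat[m].max().round(3),fx[m].max().round(3))
```

```text
0.02 71 -0.019 0.021 0.008
0.03 498 -0.033 0.034 0.011
0.04 803 -0.033 0.035 0.011
0.05 891 -0.033 0.035 0.011
0.06 1149 -0.042 0.043 0.013
0.07 2434 -0.053 0.055 0.014
0.08 5244 -0.056 0.058 0.016
0.09 4656 -0.059 0.061 0.018
0.1 8095 -0.063 0.064 0.018
0.11 9840 -0.066 0.069 0.02
0.12 12245 -0.067 0.069 0.021
0.13 108 -0.017 0.019 0.019
```

```bash
python3 -m creep '{"hand":[40,40,40,40,40],"delta_pos":[[0.004,0.0025,0],[0.004,0.0025,0.01],[0.003,0.0025,0.03],[0.003,0,0.03],[0,0,0.02]],"turn":[0,0,0,0,0]}'
python3 - <<'E'
from h import *
c=cam('wrist','w9'); P=wpts(c)
plan([.454,.295,.084],85.4)
E
```

```text
clock: 13.75
tcp_pos: [0.4566, 0.2911, 0.1149]
orientation: [-0.0, 0.735, 0.678, -0.001]
wrist_force: [0.2, -0.4, -0.1]
finger_gap: 0.0402
from [0.4547 0.2901 0.112 ] alpha 85.39 d [-0.0007  0.0049 -0.028 ] N 5 clock 13.8
[[0.001, -0.0, 0.007], [0.001, -0.0, 0.007], [0.001, -0.0, 0.007], [0.002, -0.001, 0.007], [0.001, -0.0, 0.007]] turn -0.0
```

View pics/w9.png

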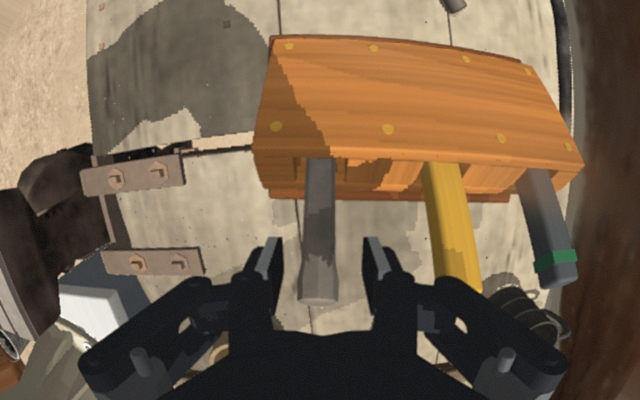

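```bash
python3 -m creep '{"hand":[40,40,40,40,40],"delta_pos":[[0.002,0,0.01],[0.002,0,0.01],[0.002,0,0.01],[0,0,0.005],[0,0,0]],"turn":[0,0,0,0,0]}'
python3 -m creep '{"hand":[35,30,25,10,10],"delta_pos":[[0,0,0],[0,0,0],[0,0,0],[0,0,0],[0,0,0]],"turn":[0,0,0,0,0]}' 110
python3 - <<'E'
from h import *
c=cam('wrist','w10');c=cam('side','s10');cv2.imwrite('pics/s10z.png',cv2.resize(c['pixels'][180:320,260:400,::-1],(600,600)))
print(env.get_state()['tcp_pos'],env.get_state()['wrist_force'])
E
```

```text
clock: 14.22
tcp_pos: [0.4567, 0.2965, 0.0886]
orientation: [-0.0, 0.734, 0.679, -0.0]
wrist_force: [-0.5, 0.6, 0.1]
finger_gap: 0.04
clock: 14.63
tcp_pos: [0.4572, 0.2967, 0.0901]
orientation: [0.0, 0.734, 0.679, 0.001]
wrist_force: [-0.8, -1.2, 5.5]
finger_gap: 0.0188
[0.45720343 0.29676052 0.09009823] [-1.15357278  0.26228376  5.87791617]
```

View pics/w10.png

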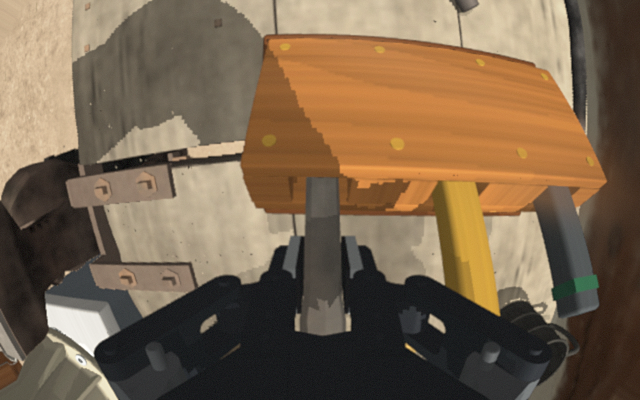

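View pics/s10z.png

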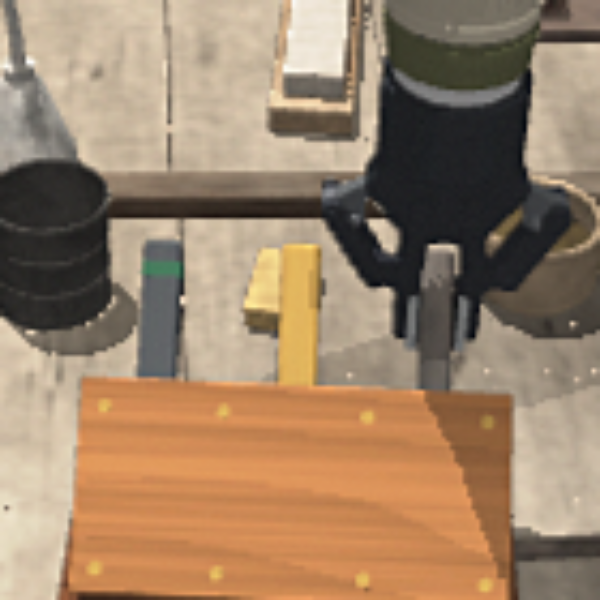

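```bash
python3 -m creep '{"hand":[10,10,10,10,10],"delta_pos":[[-0.004,0,-0.004],[-0.008,0,-0.008],[-0.012,0,-0.012],[-0.012,0,-0.012],[-0.012,0,-0.012]],"turn":[0,0,0,0,0]}' 110
python3 -c "
from h import *
cam('wrist','w11')"
```

```text
clock: 15.15
tcp_pos: [0.4536, 0.2575, 0.1282]
orientation: [-0.0, 0.734, 0.679, -0.0]
wrist_force: [1.3, 0.2, -4.0]
finger_gap: 0.0181
```

View pics/w11.png

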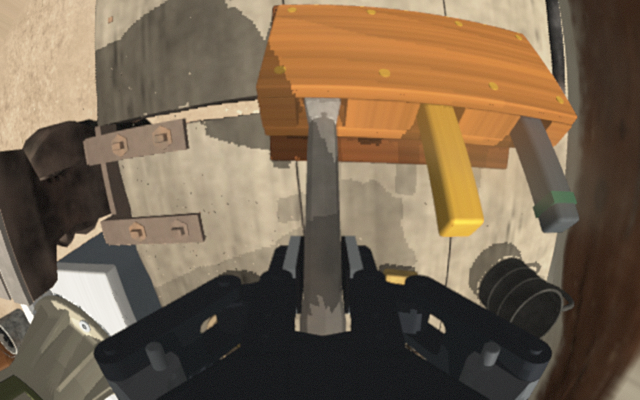

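```bash
python3 -m creep '{"hand":[10,10,10,10,10],"delta_pos":[[-0.014,0,-0.014],[-0.016,0,-0.016],[-0.018,0,-0.018],[-0.018,0,-0.018],[-0.018,0,-0.018]],"turn":[0,0,0,0,0]}' 110
python3 -m creep '{"hand":[10,10,10,10,10],"delta_pos":[[-0.012,0,-0.014],[0,0,-0.016],[0,0,-0.01],[0,0,0],[0,0,0]],"turn":[0,0,0,0,0]}'
python3 - <<'E'
from h import *
c=cam('wrist','w12');P=wpts(c)
c=cam('side','s12');cv2.imwrite('pics/s12z.png',cv2.resize(c['pixels'][140:320,240:420,::-1],(600,600)))
s=env.get_state();print(s['tcp_pos'],s['wrist_force'],s['ft_torque'])
W=pts(c)
E
```

```text
clock: 15.62
tcp_pos: [0.4477, 0.1894, 0.1955]
orientation: [0.0, 0.735, 0.678, -0.001]
wrist_force: [-0.2, -1.1, -2.9]
finger_gap: 0.0183
clock: 16.03
tcp_pos: [0.4479, 0.1814, 0.227]
orientation: [0.0, 0.735, 0.679, 0.0]
wrist_force: [-0.2, -0.3, -3.6]
finger_gap: 0.0185
[0.44727681 0.18162812 0.22603848] [-0.06617139 -0.25464398 -4.35046868] [-0.06783097  0.0169927  -0.01765612]
```

View pics/w12.png

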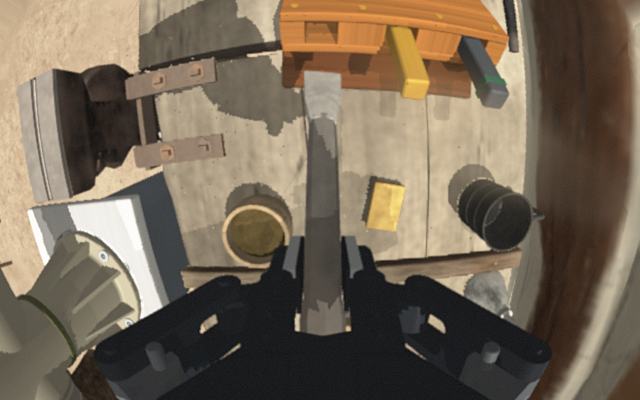

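View pics/s12z.png

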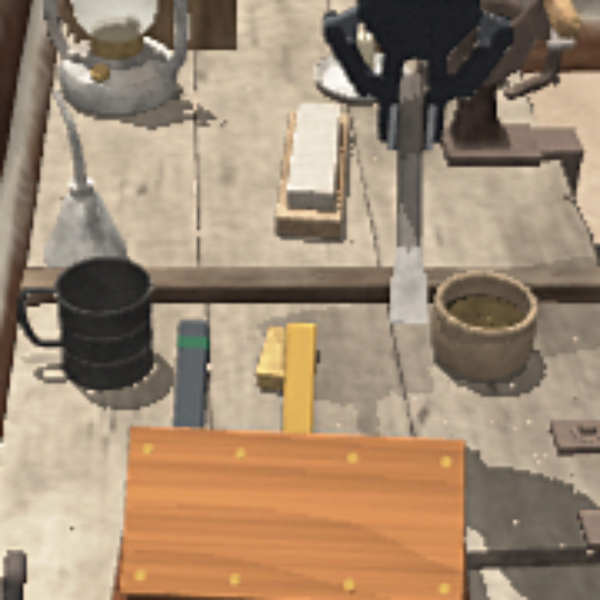

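Run:
```python
from h import *
for n in('top0','side0'):
    W=np.load(n+'.npy').reshape(-1,3)
    m=(W[:,0]>.515)&(W[:,0]<.72)&(W[:,1]<-.05)&(W[:,1]>-.45)&(W[:,2]>.012)&(W[:,2]<.3)
    q=W[m]
    for y0 in np.arange(-.4,-.05,.05):
        a=q[(q[:,1]>y0)&(q[:,1]<y0+.05)]
        if len(a): print(n,y0.round(2),len(a),a[:,0].min().round(3),a[:,2].max().round(3))
plan([.56,-.178,.19],82.2)
```

```text
top0 -0.4 671 0.613 0.259
top0 -0.35 891 0.593 0.251
top0 -0.3 36 0.653 0.041
top0 -0.1 102 0.515 0.166
side0 -0.4 172 0.621 0.255
side0 -0.35 1366 0.598 0.254
side0 -0.3 71 0.649 0.046
side0 -0.15 7 0.515 0.025
side0 -0.1 28 0.515 0.167
from [0.4473 0.1816 0.226 ] alpha 85.49 d [ 0.1127 -0.3596 -0.036 ] N 15 clock 16.1333
[[-0.029, 0.012, 0.003], [-0.029, 0.012, 0.003], [-0.029, 0.012, 0.003], [-0.029, 0.012, 0.003], [-0.029, 0.012, 0.003]] turn 0.044
[[-0.029, 0.012, 0.003], [-0.029, 0.012, 0.003], [-0.029, 0.013, 0.003], [-0.029, 0.013, 0.003], [-0.029, 0.013, 0.003]] turn 0.044
[[-0.029, 0.013, 0.003], [-0.028, 0.013, 0.003], [-0.028, 0.013, 0.003], [-0.029, 0.013, 0.003], [-0.028, 0.012, 0.003]] turn 0.044
```

```bash
python3 -m creep '{"hand":[10,10,10,10,10],"delta_pos":[[-0.012,0.006,0],[-0.02,0.01,0],[-0.028,0.012,0],[-0.028,0.012,0],[-0.028,0.012,0]],"turn":[0.04,0.04,0.04,0.04,0.04]}' 110
python3 -m creep '{"hand":[10,10,10,10,10],"delta_pos":[[-0.029,0.012,0],[-0.029,0.012,0],[-0.029,0.013,0],[-0.029,0.013,0],[-0.029,0.013,0]],"turn":[0.04,0.04,0.04,0.04,0.04]}'
python3 -m creep '{"hand":[10,10,10,10,10],"delta_pos":[[-0.029,0.013,0.003],[-0.028,0.013,0.003],[-0.028,0.013,0.003],[-0.028,0.013,0.003],[-0.022,0.009,0.003]],"turn":[0.04,0.04,0.04,0.04,0.04]}'
python3 -m creep '{"hand":[10,10,10,10,10],"delta_pos":[[-0.018,0.009,0.003],[-0.01,0.005,0.005],[-0.008,0.003,0.005],[0,0,0.005],[0,0,0.002]],"turn":[0.04,0.04,0,0,0]}'
python3 - <<'E'
from h import *
c=cam('wrist','w13');P=wpts(c);np.save('w13.npy',P)
plan([.56,-.178,.10],82.2)
E
```

```text
clock: 16.55
tcp_pos: [0.4811, 0.0845, 0.226]
orientation: [-0.0, 0.74, 0.673, -0.001]
wrist_force: [-0.1, 0.6, -3.3]
finger_gap: 0.018
clock: 16.97
tcp_pos: [0.5192, -0.0365, 0.226]
orientation: [-0.001, 0.746, 0.666, -0.001]
wrist_force: [0.1, 0.1, -2.7]
finger_gap: 0.018
clock: 17.38
tcp_pos: [0.555, -0.1503, 0.2135]
orientation: [-0.0, 0.752, 0.659, -0.001]
wrist_force: [0.2, 0.2, -2.7]
finger_gap: 0.0182
clock: 17.8
tcp_pos: [0.5638, -0.1777, 0.1977]
orientation: [-0.001, 0.754, 0.657, -0.0]
wrist_force: [-0.5, 0.9, -3.6]
finger_gap: 0.0181
from [ 0.5637 -0.1772  0.1978] alpha 82.12 d [-0.0037 -0.0008 -0.0978] N 5 clock 17.85
[[-0.0, -0.001, 0.024], [-0.0, -0.001, 0.025], [-0.001, -0.001, 0.024], [-0.0, -0.001, 0.025], [-0.001, -0.0, 0.024]] turn -0.003
```

View pics/w13.png

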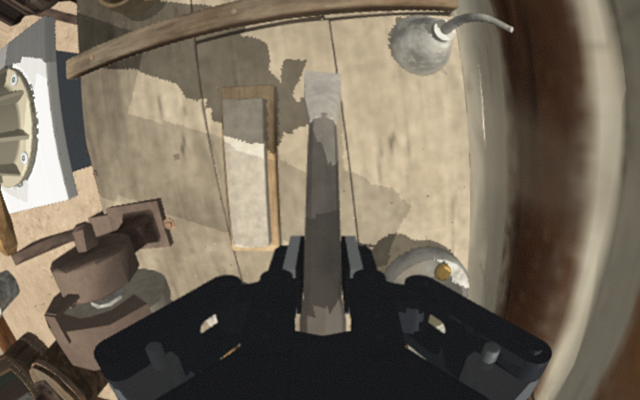

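Run:
```python
from h import *
P=np.load('w13.npy')
for r in(74,78,90,105,125,160,200,240,280,320): print(r,P[r,322].round(4))
m=(P[...,2]>.012)&(P[...,2]<.06)&(abs(P[...,0]-.478)<.05)&(abs(P[...,1]+.163)<.12)
print(cv2.minAreaRect(P[m][:,:2].astype(np.float32)))
```

```text
74 [ 0.5766 -0.081   0.1441]
78 [ 0.5762 -0.0843  0.148 ]
90 [ 0.5749 -0.0936  0.1609]
105 [ 0.5736 -0.1037  0.173 ]
125 [ 0.572  -0.1154  0.1873]
160 [ 0.5697 -0.1329  0.2042]
200 [ 0.5675 -0.1493  0.2223]
240 [ 0.5654 -0.1643  0.2356]
280 [ 0.5637 -0.1774  0.2492]
320 [ 0.5621 -0.1889  0.2627]
((0.47988659143447876, -0.16337253153324127), (0.20008164644241333, 0.06347495317459106), 82.39380645751953)
```

```bash
python3 -m creep '{"hand":[10,10,10,10,10],"delta_pos":[[0,0,0.02],[0,0,0.035],[0,0,0.04],[0,0,0.035],[0,0,0.02]],"turn":[0,0,0,0,0]}' 110
python3 -m creep '{"hand":[10,10,10,10,10],"delta_pos":[[0,0,0.008],[0,0,0.005],[0,0,0.004],[0,0,0.003],[0,0,0]],"turn":[0,0,0,0,0]}'
```

```text
clock: 18.27
tcp_pos: [0.5625, -0.1761, 0.076]
orientation: [-0.002, 0.754, 0.657, -0.001]
wrist_force: [-0.3, 0.4, -2.8]
finger_gap: 0.0182
clock: 18.68
tcp_pos: [0.5653, -0.1785, 0.0638]
orientation: [0.001, 0.754, 0.657, 0.0]
wrist_force: [-0.4, -0.0, -3.5]
finger_gap: 0.0183
```

```bash
python3 -m creep '{"hand":[10,10,10,10,10],"delta_pos":[[0,0,0.003],[0,0,0.003],[0,0,0.003],[0,0,0],[0,0,0]],"turn":[0,0,0,0,0]}' 50
python3 -c "
from h import *
s=env.get_state();print(s['tcp_pos'],s['wrist_force'],s['ft_torque'])"
```

```text
clock: 19.1
tcp_pos: [0.5655, -0.1793, 0.0571]
orientation: [0.001, 0.754, 0.656, 0.0]
wrist_force: [-1.2, -2.7, 4.8]
finger_gap: 0.0183
[ 0.56546054 -0.17933003  0.05710332] [-1.20874805 -2.7239394   4.83903954] [-0.06991703  0.16491334  0.06232083]
```

```bash
python3 -m creep '{"hand":[10,10,10,10,10],"delta_pos":[[-0.0085,0,0.0104],[-0.0085,0,0.0104],[-0.006,0,0.0104],[-0.006,0,0.0104],[0,0,0]],"turn":[0,0,0,0,0]}' 40
python3 -c "
from h import *
c=cam('wrist','w14')
c=cam('side','s14');cv2.imwrite('pics/s14z.png',cv2.resize(c['pixels'][130:250,250:370,::-1],(600,600)))"
```

```text
clock: 19.52
tcp_pos: [0.5603, -0.2019, 0.0205]
orientation: [-0.001, 0.755, 0.656, -0.0]
wrist_force: [0.2, -2.0, 3.2]
finger_gap: 0.0184
```

View pics/s14z.png

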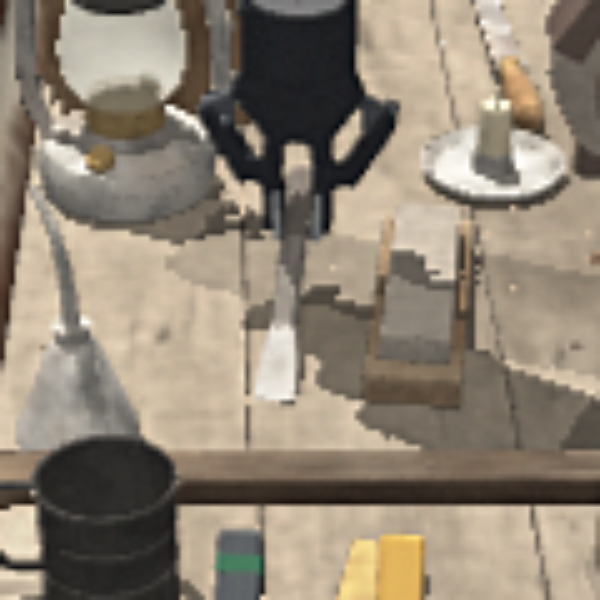

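View pics/w14.png

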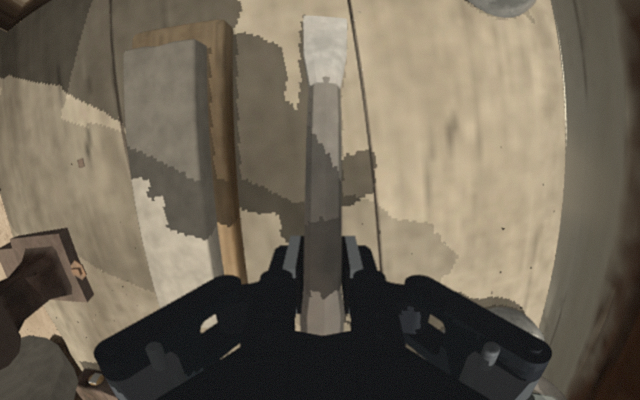

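Run:
```python
from h import *
for n in('top0','side0'):
    W=np.load(n+'.npy').reshape(-1,3)
    m=(W[:,0]>.54)&(W[:,0]<.75)&(W[:,1]<-.2)&(W[:,1]>-.45)&(W[:,2]>.012)&(W[:,2]<.3)
    q=W[m]; d=np.hypot(q[:,0]-.6,q[:,1]+.22); i=np.argsort(d)[:200:40]; print(q[i].round(3),d[i])
```

```text
[[ 0.653 -0.297  0.024]
 [ 0.633 -0.315  0.015]
 [ 0.625 -0.321  0.017]
 [ 0.609 -0.326  0.1  ]
 [ 0.642 -0.319  0.041]] [0.09339989 0.10019909 0.10384797 0.10593462 0.10805781]
[[ 0.65  -0.295  0.023]
 [ 0.66  -0.3    0.033]
 [ 0.632 -0.317  0.015]
 [ 0.612 -0.324  0.148]
 [ 0.642 -0.318  0.035]] [0.0898223  0.09971499 0.102503   0.10494263 0.10699901]
```

Plenty of clearance to the lantern. Finish laying it down.

```bash
python3 -m creep '{"hand":[10,10,10,10,10],"delta_pos":[[-0.0045,0,0.0104],[-0.0043,0,0.0104],[-0.003,0,0.0104],[-0.0028,0,0.0104],[-0.001,0,0.006]],"turn":[0,0,0,0,0]}' 40
python3 -c "
from h import *
s=env.get_state();print(s['tcp_pos'],s['wrist_force'])
c=cam('wrist','w15')
P=wpts(c)
for r in range(10,330,40): print(r,P[r,324].round(4))
"
```

```text
clock: 20.03
tcp_pos: [0.5591, -0.2141, -0.0169]
orientation: [-0.0, 0.754, 0.656, -0.0]
wrist_force: [-2.2, -2.4, 7.2]
finger_gap: 0.0183
[ 0.55914931 -0.21411152 -0.01688823] [-2.24547695 -2.4346768   7.20431505]
10 [ 0.576  -0.0975  0.0121]
50 [ 0.5732 -0.1176  0.0177]
90 [ 0.5707 -0.1352  0.0205]
130 [ 0.5684 -0.1517  0.0233]
170 [ 0.5662 -0.1676  0.0271]
210 [ 0.564  -0.1836  0.03  ]
250 [ 0.5616 -0.2007  0.0318]
290 [ 0.5592 -0.2183  0.0358]
```

```bash
python3 -m creep '{"hand":[10,10,10,10,10],"delta_pos":[[-0.0005,0,0.004],[0,0,0.004],[0,0,0.003],[0,0,0],[0,0,0]],"turn":[0,0,0,0,0]}' 40
python3 -m creep '{"hand":[24,28,32,36,40],"delta_pos":[[0,0,0],[0,0,0],[0,0,0],[0,0,0],[0,0,0]],"turn":[0,0,0,0,0]}' 40
python3 -c "
from h import *
s=env.get_state();print(s['tcp_pos'],s['wrist_force'])
c=cam('wrist','w16')
P=wpts(c)
for r in range(10,330,40): print(r,P[r,324].round(4))
"
```

```text
clock: 20.5
tcp_pos: [0.5598, -0.2145, -0.0242]
orientation: [0.001, 0.754, 0.656, -0.0]
wrist_force: [-0.3, -3.4, 4.5]
finger_gap: 0.0184
clock: 20.92
tcp_pos: [0.5592, -0.2136, -0.0248]
orientation: [-0.0, 0.754, 0.657, -0.0]
wrist_force: [0.6, -0.3, 0.1]
finger_gap: 0.0398
[ 0.55919658 -0.21355423 -0.02484211] [ 0.64362169 -0.30848309  0.11254018]
10 [ 0.5753 -0.1012  0.0171]
50 [ 0.5728 -0.1188  0.0184]
90 [ 0.5706 -0.1351  0.0194]
130 [ 0.5684 -0.1509  0.0198]
170 [ 0.5662 -0.1672  0.0185]
210 [ 0.5638 -0.1842  0.0186]
250 [ 0.5614 -0.2024  0.0194]
290 [ 0.5586 -0.223   0.0198]
```

View pics/w16.png

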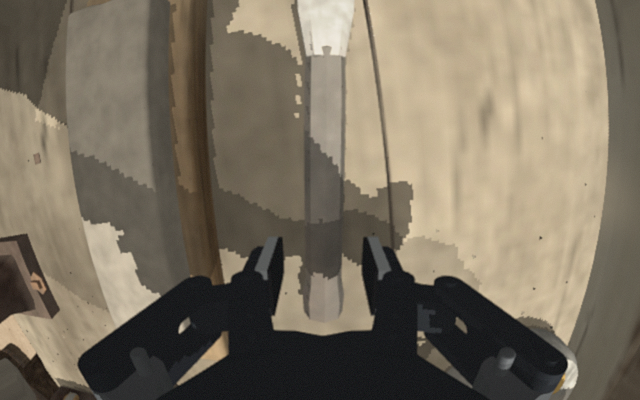

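Run:
```python
from h import *
c=cam('wrist');P=wpts(c)
for r in list(range(40,64,4))+list(range(296,330,4)): print(r,P[r,322].round(4),c['pixels'][r,322])
c=cam('side')
W=pts(c); m=(W[...,2]>.008)&(W[...,2]<.028)&(abs(W[...,0]-.565)<.03)&(W[...,1]>-.27)&(W[...,1]<-.05)
print(W[m].min(0),W[m].max(0),m.sum())
```

```text
40 [ 0.5727 -0.1145  0.018 ] [237 232 220]
44 [ 0.5725 -0.1163  0.0187] [239 232 219]
48 [ 0.5723 -0.1178  0.018 ] [176 167 151]
52 [ 0.5721 -0.1194  0.0173] [225 213 194]
56 [ 0.5718 -0.1212  0.0183] [164 154 138]
60 [ 0.5716 -0.1227  0.0175] [166 154 140]
296 [ 0.5572 -0.2269  0.0191] [150 137 123]
300 [ 0.557  -0.228   0.0209] [148 136 122]
304 [ 0.5566 -0.2308  0.0203] [146 134 120]
308 [ 0.5563 -0.2333  0.0201] [145 134 120]
312 [ 0.556  -0.2352  0.0209] [144 134 118]
316 [ 0.5557 -0.2377  0.0208] [148 134 120]
320 [ 0.5552 -0.2411  0.0198] [148 135 120]
324 [ 5.525e-01 -2.599e-01 -1.000e-04] [169 154 130]
328 [ 0.552  -0.2636 -0.0008] [173 158 132]
[ 0.53712174 -0.2421267   0.0082164 ] [ 0.59312499 -0.07047401  0.02758398] 209
```

```bash
python3 -m creep '{"hand":[40,40,40,40,40],"delta_pos":[[0.01,0,0],[0.02,0,0],[0.022,0,0],[0.015,0,0],[0.007,0,0]],"turn":[0,0,0,0,0]}' 40
python3 -m creep '{"hand":[35,30,25,10,10],"delta_pos":[[0,0,0],[0,0,0],[0,0,0],[0,0,0],[0,0,0]],"turn":[0,0,0,0,0]}' 110
python3 -c "
from h import *
c=cam('wrist','w17');print(env.get_state()['tcp_pos'])
"
```

```text
clock: 21.48
tcp_pos: [0.5675, -0.1534, -0.0245]
orientation: [-0.0, 0.754, 0.657, 0.0]
wrist_force: [-0.2, -0.1, 0.3]
finger_gap: 0.04
clock: 21.9
tcp_pos: [0.5679, -0.1561, -0.0239]
orientation: [0.0, 0.755, 0.656, 0.0]
wrist_force: [-0.6, 1.0, 5.3]
finger_gap: 0.0179
[ 0.56787511 -0.1560821  -0.02395547]
```

View pics/w17.png

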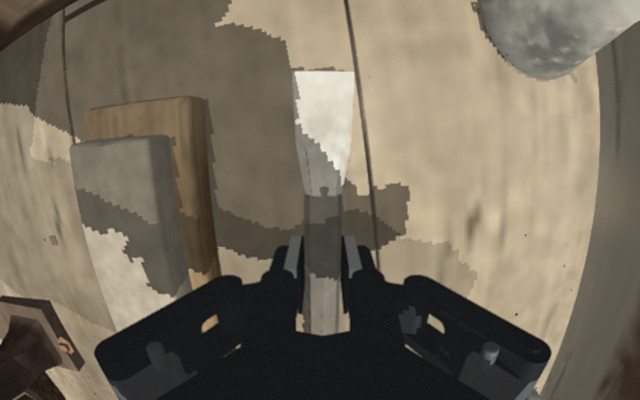

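```bash
python3 -m creep '{"hand":[10,10,10,10,10],"delta_pos":[[0,0,-0.006],[0,0,-0.015],[0,0,-0.03],[0,0,-0.035],[0,0,-0.035]],"turn":[0,0,0,0,0]}' 110
python3 -m creep '{"hand":[10,10,10,10,10],"delta_pos":[[0,0,-0.03],[0,0,-0.018],[0,0,-0.006],[0,0,0],[0,0,0]],"turn":[0,0,0,0,0]}' 110
python3 -c "
from h import *
c=cam('wrist','w18');P=wpts(c)
for r in range(70,330,25): print(r,P[r,322].round(4))
plan([.4795,-.163,.112],82.2)
"
```

```text
clock: 22.37
tcp_pos: [0.5662, -0.1552, 0.0719]
orientation: [-0.002, 0.754, 0.656, -0.001]
wrist_force: [0.2, 0.3, -3.6]
finger_gap: 0.0174
clock: 22.78
tcp_pos: [0.5669, -0.1553, 0.1143]
orientation: [-0.001, 0.754, 0.656, -0.0]
wrist_force: [0.6, -0.3, -3.3]
finger_gap: 0.0172
70 [ 5.81e-01 -4.78e-02 -1.00e-04]
95 [ 0.5774 -0.0784  0.1518]
120 [ 0.5759 -0.0888  0.1528]
145 [ 0.5745 -0.099   0.1543]
170 [ 0.5731 -0.109   0.1567]
195 [ 0.5717 -0.1195  0.1569]
220 [ 0.5701 -0.1304  0.1575]
245 [ 0.5685 -0.1421  0.1575]
270 [ 0.5667 -0.1552  0.1565]
295 [ 0.5648 -0.1687  0.1571]
320 [ 0.5626 -0.1842  0.157 ]
from [ 0.5665 -0.1551  0.1137] alpha 82.06 d [-0.087  -0.0079 -0.0017] N 5 clock 22.8333
[[-0.005, -0.021, 0.0], [-0.005, -0.021, 0.001], [-0.005, -0.021, 0.0], [-0.005, -0.022, 0.001], [-0.005, -0.021, 0.0]] turn -0.005
```

View pics/w18.png

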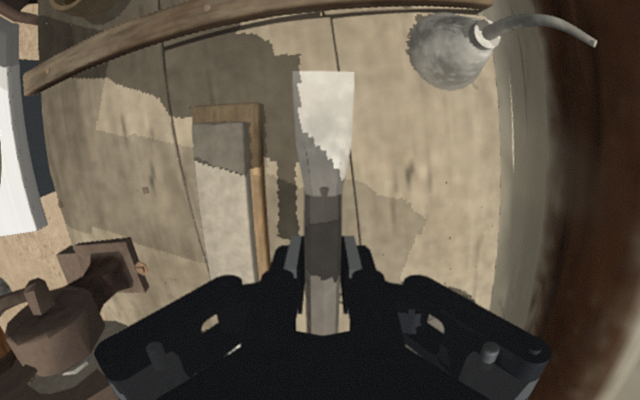

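```bash
python3 -m creep '{"hand":[10,10,10,10,10],"delta_pos":[[-0.002,-0.008,0],[-0.004,-0.018,0],[-0.006,-0.026,0],[-0.006,-0.026,0],[-0.004,-0.018,0]],"turn":[0,0,0,0,0]}' 110
python3 -m creep '{"hand":[10,10,10,10,10],"delta_pos":[[-0.002,-0.009,0],[-0.001,-0.003,0],[0,0,0],[0,0,0],[0,0,0]],"turn":[0,0,0,0,0]}'
python3 -c "
from h import *
c=cam('wrist','w19');P=wpts(c)
for r in range(90,330,30): print(r,P[r,322].round(4))
m=(P[...,2]>.012)&(P[...,2]<.06)&(abs(P[...,0]-.478)<.05)&(abs(P[...,1]+.163)<.12)
print(cv2.minAreaRect(P[m][:,:2].astype(np.float32)))
c=cam('side','s19');cv2.imwrite('pics/s19z.png',cv2.resize(c['pixels'][90:330,200:440,::-1],(600,600)))
W=pts(c);m=(W[...,2]>.035)&(W[...,2]<.05)&(abs(W[...,0]-.478)<.05)&(abs(W[...,1]+.163)<.12)
print(cv2.minAreaRect(W[m][:,:2].astype(np.float32)))
m=(W[...,2]>.125)&(W[...,2]<.163)&(abs(W[...,0]-.478)<.04)&(W[...,1]>-.27)&(W[...,1]<-.05);q=W[m];print(q.min(0),q.max(0))
c=cam('top','t19')
plan([.4795,-.163,.112],82.2)
"
```

```text
clock: 23.25
tcp_pos: [0.4859, -0.1615, 0.1138]
orientation: [-0.002, 0.754, 0.656, -0.001]
wrist_force: [-0.3, -0.0, -2.4]
finger_gap: 0.0173
clock: 23.67
tcp_pos: [0.4802, -0.1635, 0.1155]
orientation: [0.0, 0.754, 0.657, 0.0]
wrist_force: [-0.4, 0.3, -3.8]
finger_gap: 0.0176
90 [ 0.4909 -0.0843  0.1517]
120 [ 0.4891 -0.0969  0.1539]
150 [ 0.4874 -0.1094  0.1542]
180 [ 0.4857 -0.1215  0.157 ]
210 [ 0.4898 -0.0931  0.2832]
240 [ 0.482  -0.1482  0.1577]
270 [ 0.48   -0.1627  0.1588]
300 [ 0.4776 -0.18    0.158 ]
((0.4798818528652191, -0.16221994161605835), (0.1979099065065384, 0.06307803094387054), 82.26783752441406)
((0.48106691241264343, -0.15945284068584442), (0.17187851667404175, 0.04482270032167435), 82.5015869140625)
[ 0.45967826 -0.24823789  0.14169588] [ 0.50544178 -0.07257357  0.16193219]
from [ 0.48   -0.1633  0.1154] alpha 82.1 d [-0.0005  0.0003 -0.0034] N 5 clock 23.8167
[[0.0, -0.0, 0.001], [0.0, -0.0, 0.001], [0.0, -0.0, 0.001], [0.0, -0.0, 0.001], [0.0, -0.001, 0.0]] turn -0.004
```

View pics/s19z.png

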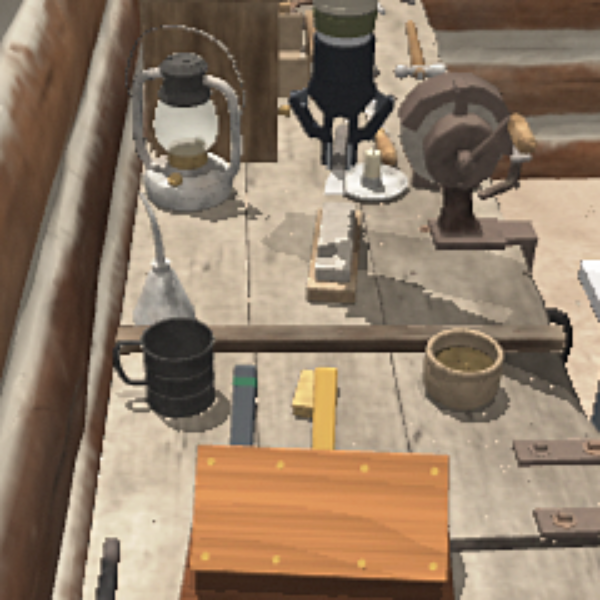

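View pics/w19.png

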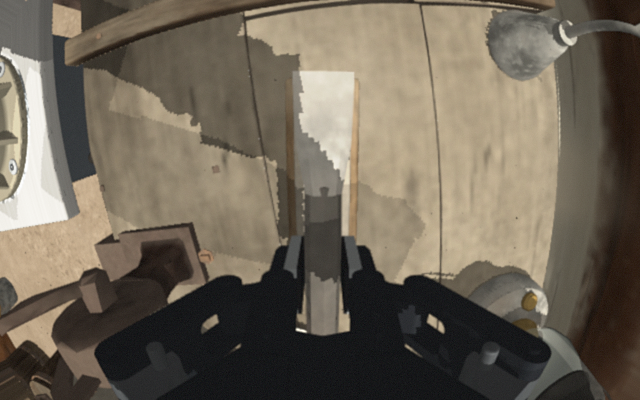

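View pics/t19.png

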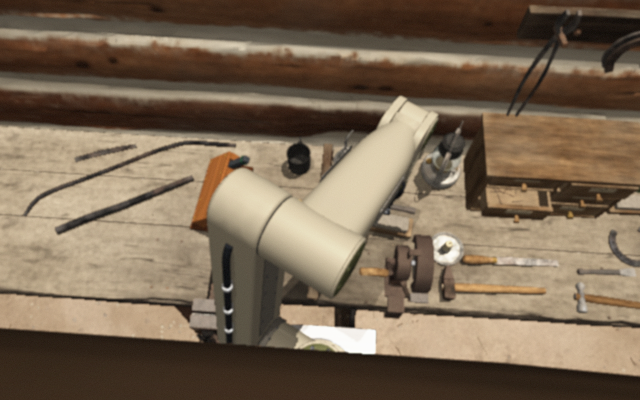

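```bash
python3 -m creep '{"hand":[10,10,10,10,10],"delta_pos":[[0,0,0],[0,0,0],[0,0,0],[0,0,0],[0,0,0]],"turn":[0,0,0,0,0]}' 110
python3 -c "
from h import *
s=env.get_state();print(s['qvel'].round(3),s['finger_gap'],s['wrist_force'])
print(env.hand_in())"
```

```text
clock: 24.23
tcp_pos: [0.4793, -0.1633, 0.1155]
orientation: [-0.0, 0.754, 0.657, 0.0]
wrist_force: [-0.2, -0.3, -4.4]
finger_gap: 0.0175
[ 0.     0.    -0.003 -0.001  0.001  0.   ] 0.017450586716527303 [-0.15471381 -0.34602374 -4.44053139]
the job is handed in; nothing more can be done
None
```

I moved the tin to the bench, drew the chisel, and handed in at about 24 s with it held still over the whetstone. `hand_in` gives no verdict, so this rests on my own checks.

**What I did**
- I lifted the brass tin off the stone and set it flat on the bench between the rack and the cleat. Its top measured 18 mm above the bench after I let go.
- I drew the chisel straight out along its pocket. The tool cannot tilt, so I laid the chisel flat on the bare bench behind the stone, gripped it again at mid-length, lifted it and moved it over the stone.

**Last checks**
- **Height:** the chisel axis was about 105 mm above the stone's top and near level.
- **Alignment:** its mid-point was within a few millimetres of the stone's centre. It was in line to about 0.01 rad, with the edge to the left.
- **Steadiness:** joint speeds were near zero, and the wrist was carrying about 4 N, in line with the chisel's weight.
- **Stone:** within about 2–3 mm of where it first measured.
- **Everything else:** the drift, taper punch, tin and bystanders showed no visible change in the last pictures. I only looked at them there and did not measure them again.

**What disagreed**
- **Fingertip height:** the fingertips were about 4 cm higher than the reported TCP pose and `env.nose_length` imply. My first attempt on the tin therefore closed above it without touching it. After that I set heights from the camera depth.
- **Finger opening:** it read 1–3 mm smaller than the object's nominal thickness.

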